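# Reset a wire cutter's safety circuit with the key

### The arm

A 6-joint arm with a two-finger parallel gripper is mounted at the origin on the work surface. World frame = base frame: x ahead of the robot, y to its left, z up, the work surface at z = 0. Lengths are in m, angles in degrees, forces in N, time in s.
With the tool pointing down it reaches from about 0.375 to 0.75 m from the base axis. Payload 9 kg.
Tool frame: the origin (TCP) lies between the finger pads; the fingertips stand 11 mm ahead of it and the grasp point (between the pads) lies 8 mm behind it; z points along the fingers, y is the direction in which the jaws open and shut (so a half turn about z gives the same grasp; the last joint's range is limited). The gripper opens to 85 mm and grips with 20 to 120 N. Pads are 22 mm wide; open, the fingers measure 114 mm over their backs; the gripper's body (76 mm by 85 mm) begins 54 mm behind the grasp point. The pads swing forward as they close: fully open they stand 13 mm farther back than shut.
Start: joints at [-78.077, 5.964, 5.575, 89.605, 0, 77.527], TCP at [0.248, -0.546, 0.242] pointing down, gripper open.
Joint ranges: [-171.21, 171.21], [-48.23, 106.86], [-62.78, 66.21], [-105.2, 120.99], [-86.42, 89.51], [-180, 180]. Speed limits (degrees/s): [127.2, 127.2, 147.25, 180, 180, 180].

### API

Orientations are given as a 3x3 rotation matrix whose columns are the frame's x, y, z axes.
In Python, from station import get_obs, snapshot, manip, spotter gives the robot as it stands. The module is installed in compiled form; this text tells all that it offers.
- The arm moves only by the tool arm_command, never from a script. Its argument "deltas" is a list of rows, each a list of 5 numbers: the shift along the tool's x, y, z in m, then the turn about the tool's z in degrees, then the closure, from 0 (fully open) to 1 (shut). A call has 1 to 10 rows; each row shifts and turns the commanded pose from where the row before left it, along the tool's axes as they then stand; what a row does not reach is not made up. A row lasts 1/10 s, in which the tool goes at most 50 mm and 8.59 degrees, less where a joint would pass 70% of its speed; a pose out of reach is approached as far as the arm can. A call with a gripper value outside its range is refused whole. The fingers move at their own pace and stop on an object; "newtons" is the grip in N (left out, the last holds). Time passes only in rows, so rows that do not move let the fingers close. It gives the time, the measured TCP pose, the force and the opening at its end, in the units of the state.
- get_obs(): the state, without advancing time (a new reading comes with each control period).
- snapshot(name): name is "scene" or "top" or "wrist"; returns a dict with "pixels" (420x560x3 uint8, blue, green, red), "fx", "fy", "cx", "cy" (pixels), "rvec" (rotation vector, rad) and "tvec" (3), from world to camera coordinates, as OpenCV has them. Camera axes: x right, y down, z forward; pixel columns grow to the right and rows downward; lengths in m; the calibration is good to about 2 mm. The wrist camera is an equidistant fisheye: a pixel r from the principal point sees the ray r / f radians off the axis. A picture is of the moment at which its call begins. There is no depth.
- manip.hand_in(): hands the job in, once; it reports no verdict.
Trained networks look in a picture, given as the dict that the camera call returned (one of the last four; its "shot" number tells which), for a name from the list of things; names that differ only in an ending like _2 or _b are one class to them, and where a whole thing is asked for, a point or a joint stands for the part that bears it (a point fixed in the world has none). Each returns a list of dicts, best first, with "score" (0 to 1); they miss things now and then, are a little off and sometimes report something else, mostly with a low value. They report only what shows in the picture. A call takes as long as a camera call. They do not tell look-alikes from the thing itself.
- spotter.regions_of(picture, label): "pixels" (420x560 bool, what is visible of it) and "centre" ([row, column] in pixels, amid what is visible of it).
- spotter.landmark_of(picture, label): "centre" ([row, column] in pixels: a listed point, or the origin of a listed thing).
The state is a dict: "t": time; "q": joint angles; "joint_velocities": joint speeds; "effort": joint torques, N m; "position": TCP position; "ee_rot": TCP orientation; "contact_force": force on the tool from outside, world axes, zero at the start; "moment": the same for the moment, N m; "finger_gap": finger opening in m.
Only numpy, scipy, OpenCV 4.12 (cv2) and the standard library are available. Lean on these libraries where they do the work, as an engineer would, in place of code of your own. Each camera call takes 0.05 s, during which the arm holds its last target.

### The job

Reset the wire cutter's safety circuit: take the yellow-headed key from the key holder, push it fully home in the lock of the reset station, turn it clockwise to its stop, then back home, draw it out and put it back in its own slot of the holder. The stop must be felt for: bring the key firmly up against it without forcing the lock. Do not press the red emergency stop, and leave the other keys and the things on the bench where they are.

Things in the scene. Friction and masses are not known exactly. Their poses are not given: they have to be found in the camera images.
- yellow_key: key, all steel but its yellow head; stands upright in the holder. Origin: tip of its round nose; z up along the shank, x towards its bit. Shank 8 mm across, first 34 mm from the tip. Bit: flat tab on the +x side, 4 mm thick (y), to 13 mm from the axis, from 5 to 15 mm above the tip, its upper and lower edges thinned to 2.4 mm. About 60 g
- yellow_key_head (a point): centre of the yellow head, a plastic block 32 (x) by 10 (y) by 36 mm (z), on the key's axis 52 mm above the nose tip; same axes as the key. Grip it across its 10 mm thickness; it bears a hard grip, a soft one lets it twist. In the lock, fully home, the head's underside stands 11.5 mm above the lock face
- station: reset station, grey box fixed to the bench, 90 (x) by 190 (y) by 62 mm; origin: centre of its underside. On its top along y: the lock at +55 mm, a green lamp in the middle (79 mm high), the red mushroom emergency stop at -55 mm (40 mm across, 98 mm high)
- lock (a point): middle of the keyhole on the lock face, 68 mm above the bench; z up, x along the slot. In a 6 mm plate: a 10 mm opening for the shank and a slot 7 mm wide for the bit, reaching 14.5 mm along +x. Fully home, the nose tip rests on a floor 22.5 mm below the face; only there (within 1.5 mm) is the bit clear of the plate, so that the key turns; turned, it is trapped
- lock_floor (a point): point on the lock's axis on that floor, axes as lock. Home (bit along +x) is a stop, with about 0.1 rad of play either way. Turning clockwise seen from above takes about 0.02 N m, no spring, to a hard stop, adjustable inside the lock: 29 to 77 degrees from home, different each time, to be felt. 0.1 N m at the key is firm; over 0.2 N m is forcing it
- estop (a joint): travel of the red emergency stop mushroom, m: 0 = not pressed, 0.006 = pressed right down
- holder: key holder, bare aluminium block fixed to the bench, 56 (x, from -23.5 to 32.5 mm) by 210 (y) by 40 mm high; origin on the bench at its middle key's axis. Three slots through it along x at y = -70, 0 and 70 mm, each 11 mm wide, from x = -6.5 to 15.5 mm. Each holds a key, bit towards +x, head resting on the top; which key is where varies
- blue_key_head (a point): centre of the head of the blue-headed key, same make and size as the yellow one; not needed, stays in the holder
- black_key_head (a point): centre of the head of the black-headed key, same make and size as the yellow one; not needed, stays in the holder
- spool: small black reel of green wire standing on its flange, 80 mm across, 55 mm high; origin: centre of its underside; bystander
- jar: clear jar with a white cap, 52 mm across, 70 mm high; origin: centre of its underside; bystander
- screwdriver: screwdriver with a red handle, 190 mm long, lying in front of the robot; bystander
- meter: orange hand-held multimeter lying on its back, 150 by 75 by 40 mm; origin: centre of its underside; bystander
- feed_roller: spare steel feed roller, a ring 48 mm across, 18 mm high; origin: centre of its underside; bystander
- tape: roll of blue tape lying flat, 84 mm across, 19 mm high; origin: centre of its underside; bystander
Not all that is in view belongs to the job. Leave any brown or orange look-alike of the station alone.

How it is judged:
By the outcome, as a careful person would: the job done as asked, in the order asked, and still so for the second after the job is handed in, with the robot touching nothing.
It also fails if it takes over 72 s, if anything falls off the work surface, if the arm or the gripper's body presses on something with over 40 N, if the wrist force passes 120 N, or if a joint passes its speed limit or range.

## Working session

There is one attempt and no reset: what is moved stays moved. The work goes in short steps, Python scripts to look and compute and a tool call to move; the robot and the scene stay as the last step left them, time stands still between calls to the robot, and variables do not carry over. Pictures are saved under pics/ and viewed, and the job is handed in when it is done.

Besides the shell and the picture viewer there is one more tool, called after "Request:" by a JSON object that holds its "op" and its "data". arm_command: Moves the arm, as the interface text tells. Its arguments: {"type":"object","properties":{"deltas":{"type":"array","items":{"type":"array","items":{"type":"number"}}},"newtons":{"type":"number"}},"required":["deltas"]}

```bash
mkdir -p pics
python3 - <<'E'
from station import get_obs, snapshot, manip, spotter
import cv2,numpy as np
o=get_obs(); print({k:np.round(v,4).tolist() for k,v in o.items()})
for n in ["scene","top","wrist"]:
    s=snapshot(n); cv2.imwrite(f"pics/{n}0.png",s["pixels"]); print(n,s["fx"],s["fy"],s["cx"],s["cy"],s["rvec"],s["tvec"],s["shot"])
    for l in ["yellow_key_head","lock","station","holder","blue_key_head","black_key_head"]:
        print(l,[(np.round(r["centre"],1).tolist(),round(r["score"],2)) for r in spotter.landmark_of(s,l)][:4])
E
```

```text
{'t': 0.0, 'q': [-78.078, 5.997, 5.5263, 89.6046, -0.0013, 77.5286], 'joint_velocities': [-0.1207, 0.011, -0.0411, 0.0076, 0.076, -0.2014], 'effort': [-0.0027, -55.6927, 50.3655, 0.0167, -0.0005, 0.0], 'position': [0.2478, -0.5461, 0.2415], 'ee_rot': [[0.9107, 0.413, -0.0003], [0.413, -0.9107, 0.0013], [0.0003, -0.0013, -1.0]], 'contact_force': [-0.8734, -0.4161, 0.0153], 'moment': [0.0267, -0.0326, -0.0358], 'finger_gap': 0.0856}
scene 438.97516314303243 438.97516314303243 271.5089044500662 215.47703954764697 [ 0.90422884  2.58310833 -0.9834069 ] [ 0.45165325 -0.13423519  1.58933065] 1
yellow_key_head []
lock [([209.4, 273.2], 0.8), ([248.8, 405.8], 0.72), ([125.3, 222.8], 0.62), ([158.1, 304.8], 0.6)]
station [([254.8, 381.0], 0.81), ([219.3, 257.1], 0.78), ([283.0, 335.5], 0.75), ([135.6, 212.3], 0.73)]
holder [([284.2, 337.1], 0.6)]
blue_key_head [([294.4, 349.0], 0.61)]
black_key_head [([258.4, 328.6], 0.45)]
top 431.62222240045725 431.62222240045725 277.85466810711955 213.8797421377429 [ 2.11474    -2.11748697  0.19961499] [-0.07353399  0.49960633  1.46703832] 2
yellow_key_head [([217.6, 201.9], 0.48)]
lock [([215.8, 288.6], 0.73), ([256.8, 430.2], 0.73), ([288.4, 326.1], 0.72), ([280.7, 181.9], 0.59)]
station [([273.8, 202.0], 0.97), ([281.1, 337.7], 0.89), ([250.1, 436.9], 0.78), ([216.8, 302.1], 0.56)]
holder [([218.7, 198.9], 0.68), ([213.1, 198.5], 0.53)]
blue_key_head [([208.3, 181.5], 0.46)]
black_key_head [([222.8, 218.0], 0.41)]
wrist 325.19226210127806 325.19226210127806 284.3115121787072 211.10992689329152 [-2.39986846  1.54722078  0.25425103] [-0.59972452 -0.04134963  0.37902207] 3
yellow_key_head []
lock [([114.6, 375.6], 0.78), ([98.1, 33.4], 0.66)]
station [([87.6, 97.0], 0.73), ([109.3, 404.2], 0.71)]
holder []
blue_key_head []
black_key_head []
```

View pics/scene0.png

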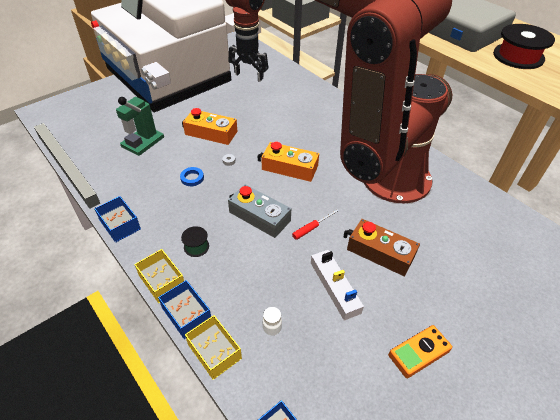

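View pics/top0.png

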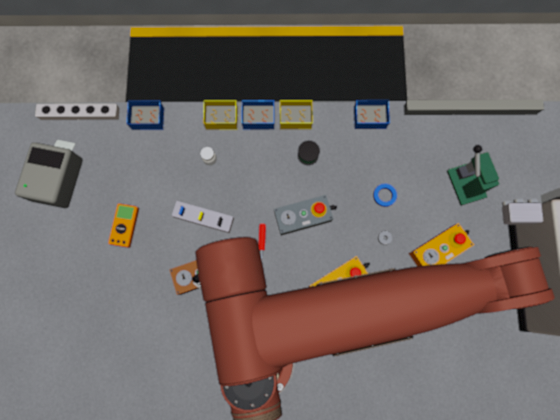

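View pics/wrist0.png

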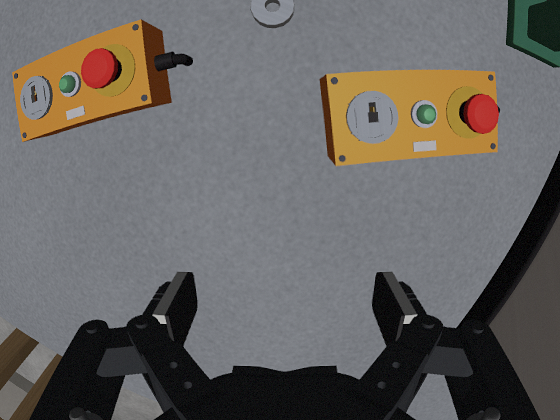

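Run:
```python
import cv2
a=cv2.imread("pics/top0.png")[170:330,140:480]; cv2.imwrite("pics/top0c.png",cv2.resize(a,None,fx=2.35,fy=2.35,interpolation=cv2.INTER_CUBIC))
a=cv2.imread("pics/scene0.png")[90:330,180:440]; cv2.imwrite("pics/scene0c.png",cv2.resize(a,None,fx=2.5,fy=2.5,interpolation=cv2.INTER_CUBIC))
```

```text
(no output)
```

View pics/top0c.png

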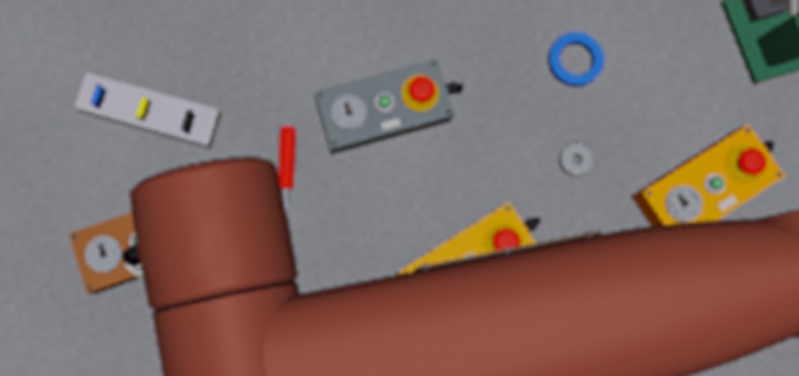

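View pics/scene0c.png

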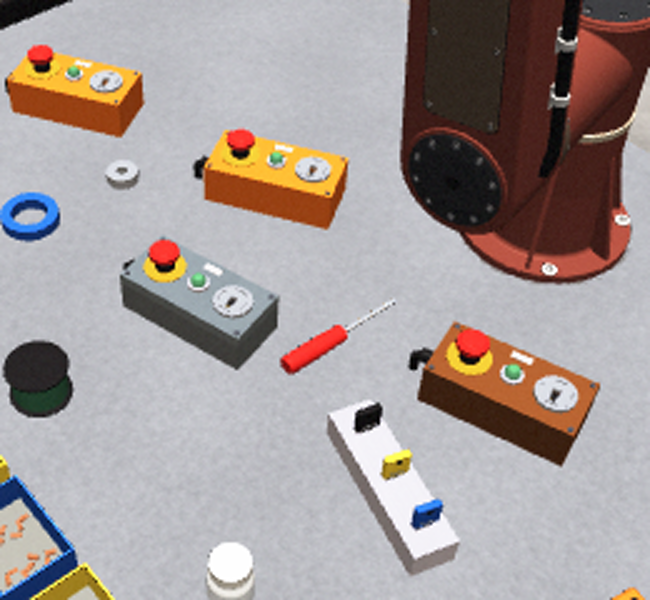

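```bash
cat > h.py <<'E'
from station import get_obs, snapshot, manip, spotter
import cv2,numpy as np
def ray(s,rc,fish):
    R,_=cv2.Rodrigues(np.array(s["rvec"],float)); t=np.array(s["tvec"],float).ravel()
    x=(rc[1]-s["cx"])/s["fx"]; y=(rc[0]-s["cy"])/s["fy"]
    if fish:
        th=np.hypot(x,y); k=np.sin(th)/th if th>1e-9 else 1; d=np.array([x*k,y*k,np.cos(th)])
    else: d=np.array([x,y,1.])
    return -R.T@t, R.T@d
def on(s,rc,z,fish=False):
    c,d=ray(s,rc,fish); return c+d*(z-c[2])/d[2]
def proj(s,P,fish=False):
    R,_=cv2.Rodrigues(np.array(s["rvec"],float)); t=np.array(s["tvec"],float).ravel()
    p=R@np.array(P)+t
    if fish:
        r=np.hypot(p[0],p[1]); th=np.arctan2(r,p[2]); u=p[:2]/max(r,1e-12)*th
    else: u=p[:2]/p[2]
    return np.array([s["cy"]+s["fy"]*u[1], s["cx"]+s["fx"]*u[0]])
E
python3 - <<'E'
from h import *
s=snapshot("top")
for n,rc,z in [("lock",(215.8,288.6),.068),("estop",(208.5,319.5),.098),("black",(222.3,220.5),.074),("yellow",(216.3,200.8),.074),("blue",(211,181.5),.074)]: print(n,on(s,rc,z).round(3))
q=snapshot("scene")
for n,rc,z in [("lock",(209.6,273),.068),("estop",(190,246),.098),("yellow",(275.5,338.5),.06),("blue",(295.5,350.5),.06),("black",(257,327),.06)]: print(n,on(q,rc,z).round(3))
E
```

```text
lock [ 0.489 -0.112  0.068]
estop [ 0.508 -0.216  0.098]
black [0.465 0.123 0.074]
yellow [0.486 0.192 0.074]
blue [0.505 0.259 0.074]
lock [ 0.483 -0.111  0.068]
estop [ 0.515 -0.21   0.098]
yellow [0.491 0.196 0.06 ]
blue [0.512 0.263 0.06 ]
black [0.472 0.128 0.06 ]
```

Request:
{"op": "arm_command", "data": {"deltas": [[0.032,-0.018,0,0,0],[0.032,-0.018,0,0,0],[0.032,-0.018,0,0,0],[0.032,-0.018,0,0,0],[0.032,-0.018,0,0,0],[0.032,-0.018,0,0,0],[0.032,-0.018,0,0,0],[0.032,-0.018,0,0,0],[0.032,-0.018,0,0,0],[0.032,-0.018,0,0,0]]}}

```text
t: 2.15
position: [0.4657, -0.2491, 0.2425]
ee_rot: [[0.911, 0.413, 0.0], [0.413, -0.911, -0.0], [0.0, 0.001, -1.0]]
contact_force: [0.4, -0.6, -0.4]
finger_gap: 0.0853
```

Run:
```python
from h import *
o=get_obs();s=snapshot("wrist");cv2.imwrite("pics/w1.png",s["pixels"])
R,_=cv2.Rodrigues(s["rvec"]);C=-R.T@np.ravel(s["tvec"]);T=np.array(o["ee_rot"]);p=np.array(o["position"])
print(p,C,T.T@(C-p),(T.T@R.T).round(3))
for l in ["lock","station"]: print(l,[(np.round(r["centre"],1).tolist(),round(r["score"],2),on(s,r["centre"],.068,True).round(4)) for r in spotter.landmark_of(s,l)][:4])
```

```text
[ 0.46567874 -0.24906659  0.24251213] [ 0.54049066 -0.21440228  0.37285149] [ 0.08247507 -0.00060119 -0.13032378] [[-0.    -0.947 -0.321]
 [ 1.    -0.     0.001]
 [-0.001 -0.321  0.947]]
lock [([348.9, 201.5], 0.95, array([ 0.2334, -0.2377,  0.068 ])), ([119.3, 157.8], 0.85, array([ 0.4816, -0.1064,  0.068 ]))]
station [([320.9, 478.2], 0.9, array([ 0.4115, -0.5646,  0.068 ])), ([119.6, 224.8], 0.87, array([ 0.5059, -0.1693,  0.068 ]))]
```

View pics/w1.png

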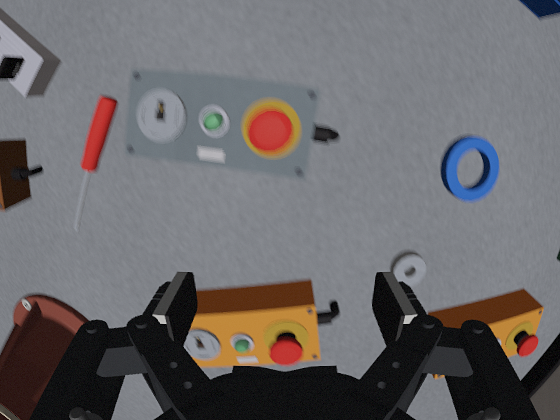

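Request:
{"op": "arm_command", "data": {"deltas": [[0.02,-0.039,0,0,0],[0.02,-0.039,0,0,0],[0.02,-0.039,0,0,0],[0.02,-0.039,0,0,0],[0.02,-0.039,0,0,0],[0.02,-0.039,0,0,0],[0.02,-0.039,0,0,0],[0.02,-0.039,0,0,0],[0.02,-0.039,0,0,0],[0.02,-0.039,0,0,0]]}}

```text
t: 3.3
position: [0.4862, 0.1882, 0.2424]
ee_rot: [[0.911, 0.412, 0.001], [0.412, -0.911, -0.0], [0.001, 0.001, -1.0]]
contact_force: [0.7, -0.8, -0.6]
finger_gap: 0.0853
```

Request:
{"op": "arm_command", "data": {"deltas": [[0,0,0,-8.5,0],[0,0,0,-8.5,0],[0,0,0,-8.5,0],[0,0,0,-8.5,0],[0,0,0,-8.5,0],[0,0,0,-8.5,0],[0,0,0,-8.5,0],[0,0,0,-8.5,0],[0,0,0,-8.5,0],[0,0,0,-8.5,0]]}}

```text
t: 4.3
position: [0.4864, 0.1863, 0.2422]
ee_rot: [[-0.337, 0.942, 0.0], [0.942, 0.337, -0.0], [-0.0, -0.0, -1.0]]
contact_force: [0.2, -0.3, 0.8]
finger_gap: 0.0856
```

Request:
{"op": "arm_command", "data": {"deltas": [[0,0,0,-8.5,0],[0,0,0,-8.5,0],[0,0,0,-8.5,0],[0,0,0,-8.5,0],[0,0,0,-8.5,0],[0,0,0,-8.5,0],[0,0,0,-3,0]]}}

```text
t: 5.0
position: [0.4864, 0.1863, 0.2423]
ee_rot: [[-0.959, 0.282, 0.0], [0.282, 0.959, -0.0], [-0.0, -0.0, -1.0]]
contact_force: [0.1, -0.0, -0.3]
finger_gap: 0.0854
```

Run:
```python
from h import *
o=get_obs();print(np.round(o["q"],1));s=snapshot("wrist");cv2.imwrite("pics/w2.png",s["pixels"])
for l in ["yellow_key_head","holder"]: print(l,[(np.round(r["centre"],1).tolist(),round(r["score"],2),on(s,r["centre"],.058,True).round(4)) for r in spotter.landmark_of(s,l)][:4])
```

```text
[ 6.6 -7.9 -8.1 89.7 -0.  22.9]
yellow_key_head [([189.0, 298.4], 0.55, array([0.4905, 0.1998, 0.058 ])), ([368.8, 123.8], 0.16, array([ 0.6836, -0.1266,  0.058 ]))]
holder [([176.1, 293.6], 0.87, array([0.4765, 0.1988, 0.058 ]))]
```

View pics/w2.png

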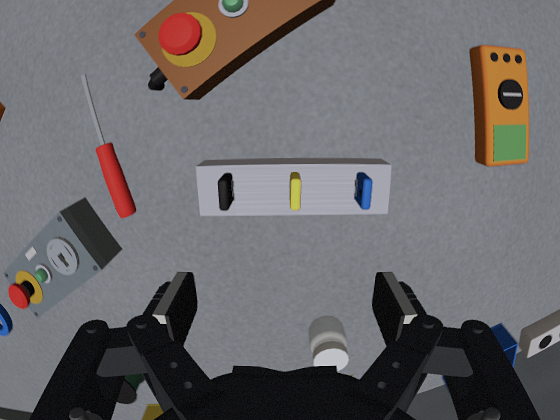

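Run:
```python
from h import *
s=snapshot("wrist")
a=s["pixels"][145:235,180:410]; cv2.imwrite("pics/w2c.png",cv2.resize(a,None,fx=3.4,fy=3.4,interpolation=cv2.INTER_CUBIC))
o=get_obs();T=np.array(o["ee_rot"]);p=np.array(o["position"])
g=s["pixels"].astype(int)
for c in (260,330):
    print(c,[ (r,g[r,c].tolist()) for r in range(155,222,1) if abs(g[r,c]-g[r-1,c]).sum()>25])
def loc(rc,z): return (T.T@(on(s,rc,z,True)-p))[:2].round(4)
print(loc((165,295),.04),loc((215,295),.04), loc((173,295),.07),loc((209,295),.07))
```

```text
260 [(158, [114, 110, 109]), (159, [87, 85, 88]), (164, [105, 100, 104]), (165, [182, 171, 170]), (215, [166, 156, 155]), (216, [128, 122, 120])]
330 [(157, [123, 119, 117]), (158, [93, 92, 95]), (159, [79, 78, 83]), (163, [99, 96, 98]), (164, [168, 159, 158]), (165, [180, 169, 169]), (214, [164, 154, 154]), (215, [129, 124, 121])]
[0.0208 0.011 ] [-0.0341  0.0115] [0.0187 0.0101] [-0.0173  0.0104]
```

View pics/w2c.png

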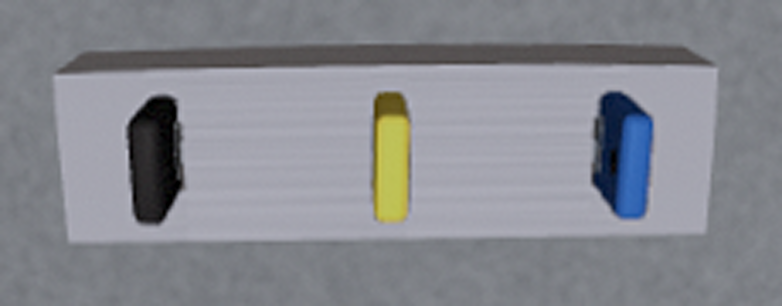

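```bash
cat >> h.py <<'E'
def holder_edges(s,c0,c1,ra,rb,T,p):
    g=cv2.GaussianBlur(cv2.cvtColor(s["pixels"],cv2.COLOR_BGR2GRAY),(0,0),0.8).astype(float)
    out=[]
    for (r0,r1) in (ra,rb):
        P=[]
        for c in range(c0,c1,3):
            d=np.abs(np.diff(g[r0:r1,c])); d[d<d.max()*.4]=0
            r=r0+.5+(d*np.arange(len(d))).sum()/d.sum()
            P.append((T.T@(on(s,(r,c),.04,True)-p))[:2])
        P=np.array(P); k=np.polyfit(P[:,1],P[:,0],1); res=P[:,0]-np.polyval(k,P[:,1])
        m=abs(res)<2*np.median(abs(res))+1e-5; k=np.polyfit(P[m,1],P[m,0],1); out.append((k,res.std()))
    return out
E
python3 - <<'E'
from h import *
s=snapshot("wrist");o=get_obs();T=np.array(o["ee_rot"]);p=np.array(o["position"])
for k,r in holder_edges(s,210,385,(161,170),(209,221),T,p): print(k,np.degrees(np.arctan(k[0])),r)
hsv=cv2.cvtColor(s["pixels"],cv2.COLOR_BGR2HSV); m=((hsv[...,0]>20)&(hsv[...,0]<35)&(hsv[...,1]>100)&(hsv[...,2]>60)); m[:160]=0;m[230:]=0;m[:,:270]=0;m[:,320:]=0
ys,xs=np.where(m);print(ys.min(),ys.max(),xs.min(),xs.max())
E
```

```text
[0.01434446 0.02184443] 0.8218208157854459 0.00013899310717096095
[ 0.01534729 -0.03402784] 0.879266177389797 0.0013892231510034135
172 209 290 299
```

Request:
{"op": "arm_command", "data": {"deltas": [[0,0,0,-0.85,0.5],[-0.0015,0.0105,0.037,0,0.5],[0,0,0.037,0,0.5],[0,0,0.037,0,0.5],[0,0,0,0,0.5],[0,0,0,0,0.5]]}}

```text
t: 5.85
position: [0.49, 0.197, 0.1319]
ee_rot: [[-0.962, 0.272, -0.001], [0.272, 0.962, -0.0], [0.001, -0.0, -1.0]]
contact_force: [0.0, 0.3, 0.5]
finger_gap: 0.0425
```

Run:
```python
from h import *
s=snapshot("wrist");cv2.imwrite("pics/w3.png",s["pixels"]);o=get_obs();T=np.array(o["ee_rot"]);p=np.array(o["position"]);print(o["contact_force"],o["moment"])
for z in (.04,.058,.076):
  P=p.copy(); P[2]=z; print(z,proj(s,P-T[:,0]*.0,True), proj(s,P+T[:,0]*.0235,True), proj(s,P-T[:,0]*.0325,True))
```

```text
[0.07481715 0.21895738 0.17986379] [ 0.02300627 -0.01770003 -0.0305317 ]
0.04 [222.4564433  284.64653233] [191.35230888 284.65335447] [261.99900484 284.63488071]
0.058 [231.81378226 284.63898093] [198.55104429 284.64667936] [273.55265209 284.62602964]
0.076 [242.6963056 284.6299595] [207.01860701 284.63869247] [286.7516679 284.615543 ]
```

View pics/w3.png

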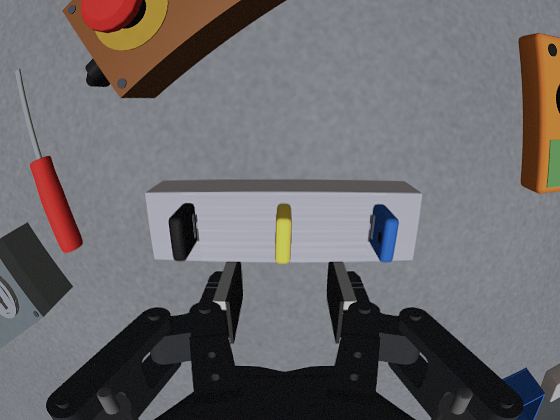

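Request:
{"op": "arm_command", "data": {"deltas": [[0,-0.0004,0.025,0,0.5],[0,0,0.025,0,0.5],[0,0,0.02,0,0.5],[0,0,0.007,0,0.5],[0,0,0,0,0.5]]}}

```text
t: 6.4
position: [0.4908, 0.1968, 0.0553]
ee_rot: [[-0.962, 0.272, 0.001], [0.272, 0.962, 0.0], [-0.001, 0.0, -1.0]]
contact_force: [0.2, 0.3, -0.1]
finger_gap: 0.0429
```

Run:
```python
from h import *
s=snapshot("wrist");cv2.imwrite("pics/w4.png",s["pixels"]);o=get_obs();print(o["position"],o["contact_force"],o["moment"])
```

```text
[0.49121814 0.19685376 0.05605206] [-0.26461455  0.7166317   0.76862063] [-0.02039766 -0.0177928  -0.02271236]
```

View pics/w4.png

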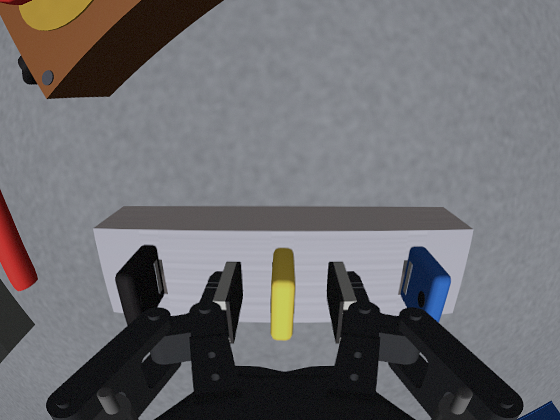

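Request:
{"op": "arm_command", "data": {"deltas": [[0,0,0,0,0.75],[0,0,0,0,0.85],[0,0,0,0,1],[0,0,0,0,1],[0,0,0,0,1],[0,0,0,0,1]], "newtons": 120}}

```text
t: 7.05
position: [0.4912, 0.1971, 0.0558]
ee_rot: [[-0.962, 0.271, 0.002], [0.271, 0.962, 0.001], [-0.002, 0.001, -1.0]]
contact_force: [-0.4, 0.6, 6.3]
finger_gap: 0.0081
```

Run:
```python
from h import *
s=snapshot("wrist");cv2.imwrite("pics/w5.png",s["pixels"]);o=get_obs();print(o["position"],o["contact_force"],o["moment"],o["finger_gap"])
T=np.array(o["ee_rot"]);p=np.array(o["position"])
print(T)
for x in (.016,0,-.016):
  print([proj(s,p+T@np.array([x,0,-(z-p[2])]),True).round(1) for z in (.04,.076)])
```

```text
[0.4911455  0.19707595 0.05582155] [-0.84243683  0.68794811  6.54844554] [ 0.22864885  0.23189032 -0.0102431 ] 0.008418568207596065
[[-9.62477991e-01  2.71350145e-01  2.28382916e-03]
 [ 2.71352117e-01  9.62479959e-01  5.97463102e-04]
 [-2.03601809e-03  1.19476696e-03 -9.99997214e-01]]
[array([244.7, 283.8]), array([282.6, 283.6])]
[array([272.9, 283.9]), array([314.9, 283.7])]
[array([298.5, 283.9]), array([343. , 283.7])]
```

View pics/w5.png

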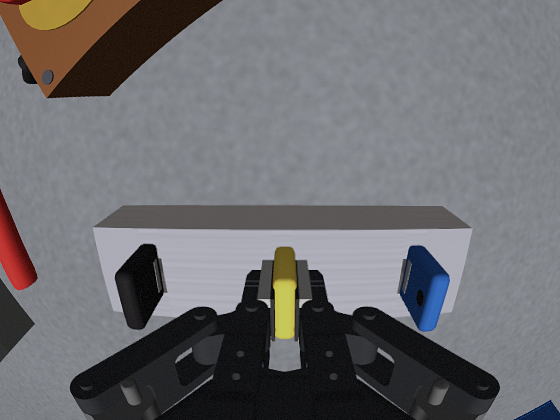

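Request:
{"op": "arm_command", "data": {"deltas": [[0,0,-0.004,0,1],[0,0,-0.01,0,1],[0,0,-0.02,0,1],[0,0,-0.03,0,1],[0,0,-0.03,0,1],[0,0,-0.02,0,1],[0,0,0,0,1]]}}

```text
t: 7.8
position: [0.4919, 0.197, 0.1723]
ee_rot: [[-0.962, 0.272, 0.005], [0.272, 0.962, 0.001], [-0.005, 0.002, -1.0]]
contact_force: [1.0, 0.0, -1.6]
finger_gap: 0.0079
```

Run:
```python
from h import *
s=snapshot("wrist");cv2.imwrite("pics/w6.png",s["pixels"]);o=get_obs();print(np.round(o["q"],1),o["position"],o["contact_force"],o["moment"],o["finger_gap"])
T=np.array(o["ee_rot"]);p=np.array(o["position"])
a=s["pixels"][230:360,200:370]; cv2.imwrite("pics/w6c.png",cv2.resize(a,None,fx=4.5,fy=4.5,interpolation=cv2.INTER_CUBIC))
g=holder_edges(s,200,255,(180,205),(240,260),T,p); print(g)
```

```text
[  7.7  -6.8 -14.6  82.   -0.   23.4] [0.49111797 0.1968529  0.17007166] [ 0.81586898 -0.29170549 -1.01578994] [ 0.0145937  -0.00490787  0.01821315] 0.008221857880344349
[(array([-0.07826164,  0.00432072]), np.float64(0.0027383164070013)), (array([ 0.02593368, -0.04247981]), np.float64(0.002383357635799431))]
```

View pics/w6.png

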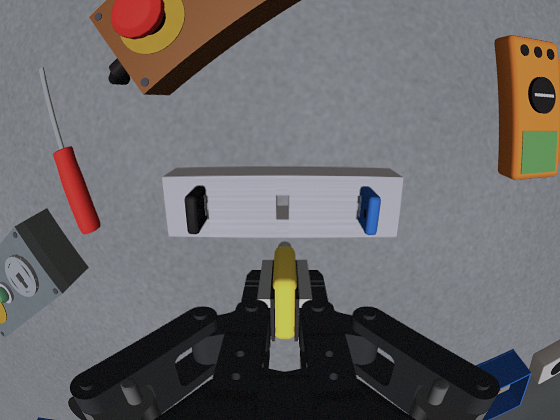

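View pics/w6c.png

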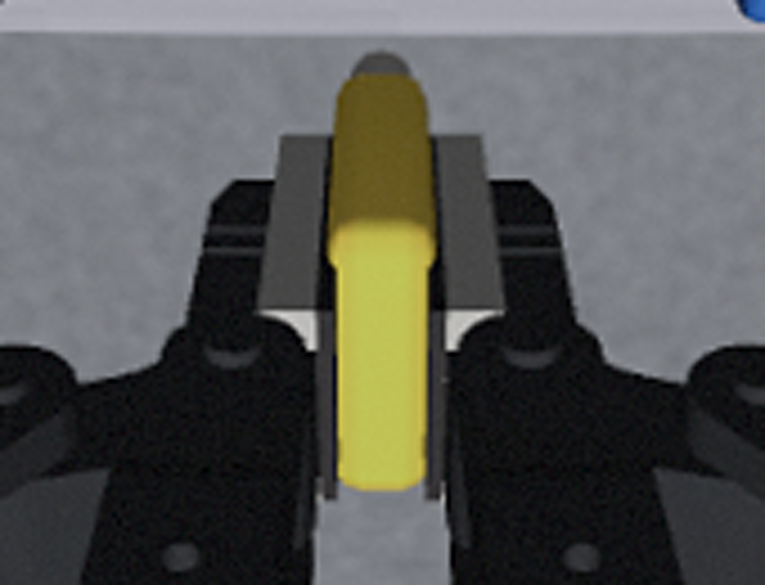

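Request:
{"op": "arm_command", "data": {"deltas": [[-0.013,-0.035,0,0,1],[-0.013,-0.035,0,0,1],[-0.013,-0.035,0,0,1],[-0.013,-0.035,0,0,1],[-0.013,-0.035,0,0,1],[-0.013,-0.035,0,0,1],[-0.013,-0.035,0,0,1],[-0.013,-0.037,0,0,1]]}}

```text
t: 8.65
position: [0.5129, -0.104, 0.1669]
ee_rot: [[-0.962, 0.271, -0.002], [0.271, 0.962, 0.001], [0.002, 0.0, -1.0]]
contact_force: [0.3, 0.6, -1.0]
finger_gap: 0.0082
```

Request:
{"op": "arm_command", "data": {"deltas": [[0,0,0,-7,1],[0,0,0,-7,1],[0,0,0,-7,1],[0,0,0,-7,1],[0,0,0,0,1],[0,0,0,0,1]]}}

```text
t: 9.25
position: [0.5132, -0.1027, 0.1674]
ee_rot: [[-0.978, -0.209, -0.001], [-0.209, 0.978, 0.0], [0.001, 0.001, -1.0]]
contact_force: [0.2, 0.4, -1.2]
finger_gap: 0.0087
```

Run:
```python
from h import *
s=snapshot("wrist");cv2.imwrite("pics/w7.png",s["pixels"]);o=get_obs();print(np.round(o["q"],1),o["position"],o["contact_force"],o["moment"],o["finger_gap"])
for l in ["lock","station"]: print(l,[(np.round(r["centre"],1).tolist(),round(r["score"],2),on(s,r["centre"],.068,True).round(4)) for r in spotter.landmark_of(s,l)][:4])
T=np.array(o["ee_rot"]);p=np.array(o["position"])
th=np.linspace(0,np.pi,60)
P=[proj(s,p+T@np.array([.004*np.sin(a)*np.cos(b),.004*np.sin(a)*np.sin(b),.0458+.004*np.cos(a)]),True) for a in th[:31] for b in 2*th]
print(np.min(P,0),np.max(P,0), proj(s,p+T@[0,0,.0498],True))
```

```text
[-25.6  -7.5 -15.5  82.   -0.  -37.7] [ 0.51335102 -0.10270507  0.16759059] [ 0.10136274 -0.60398167 -0.27910527] [ 0.06735548 -0.02777764  0.00743638] 0.008554459396799613
lock [([67.9, 9.5], 0.69, array([ 0.4263, -0.3746,  0.068 ])), ([179.9, 283.2], 0.61, array([ 0.4849, -0.1091,  0.068 ]))]
station [([165.3, 229.5], 0.67, array([ 0.4821, -0.1494,  0.068 ]))]
[241.59460976 276.85500868] [254.34689828 290.25255891] [245.48482881 283.57149438]
```

View pics/w7.png

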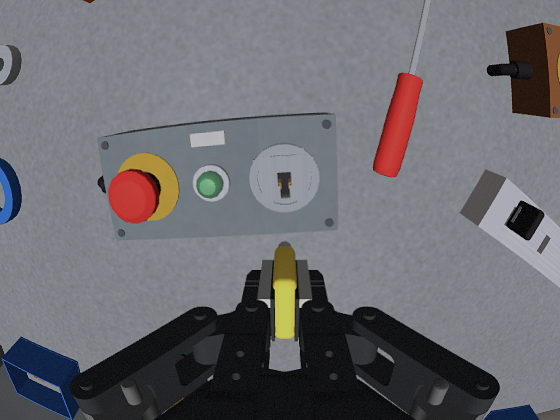

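Run:
```python
import cv2
a=cv2.imread("pics/w7.png")
b=a[140:260,235:335]; cv2.imwrite("pics/w7c.png",cv2.resize(b,None,fx=5,fy=5,interpolation=cv2.INTER_CUBIC))
b=a[160:206,262:308]; cv2.imwrite("pics/w7d.png",cv2.resize(b,None,fx=12,fy=12,interpolation=cv2.INTER_NEAREST))
```

```text
(no output)
```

View pics/w7c.png

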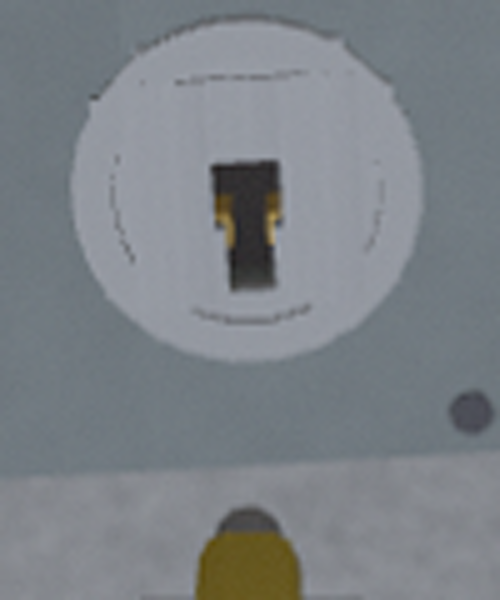

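View pics/w7d.png

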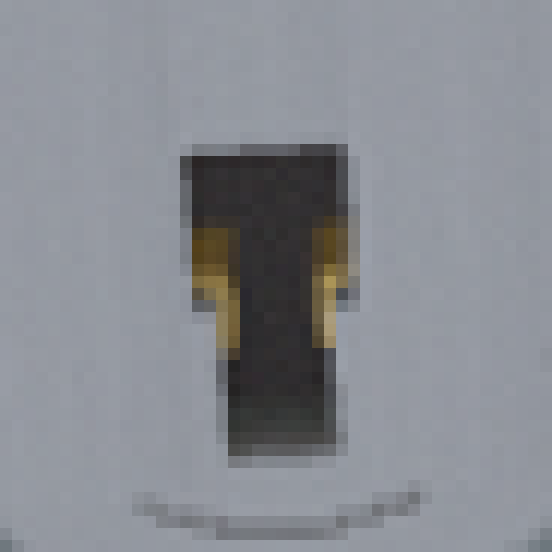

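```bash
cat >> h.py <<'E'
from scipy.optimize import minimize
POLY=np.array([[-5,-5],[5,-5],[5,-3.5],[14.5,-3.5],[14.5,3.5],[5,3.5],[5,5],[-5,5]])/1000
def dens(P,n=6):
    P=np.asarray(P);return np.vstack([P[i]+(P[(i+1)%len(P)]-P[i])*k/n for i in range(len(P)) for k in range(n)])
def fit_lock(s,guess,z=.068,half=28):
    im=s["pixels"].astype(float); c=proj(s,[guess[0],guess[1],z],True).astype(int)
    r0,c0=c-half; w=im[r0:r0+2*half,c0:c0+2*half]
    bg=np.median(w.reshape(-1,3),0); d=np.linalg.norm(w-bg,axis=2); m=np.clip((d-15)/(90-15),0,1)
    # keep the component nearest guess
    lab=cv2.connectedComponents((m>.35).astype(np.uint8))[1]; 
    n=np.bincount(lab[half-12:half+14,half-12:half+12].ravel(),minlength=2); n[0]=0; k=n.argmax()
    keep=cv2.dilate((lab==k).astype(np.uint8),np.ones((3,3)))>0; m=m*keep
    S=8
    def render(v):
        R=np.array([[np.cos(v[2]),-np.sin(v[2])],[np.sin(v[2]),np.cos(v[2])]])
        q=dens(POLY)@R.T+v[:2]
        pts=np.array([proj(s,[a,b,z],True) for a,b in q])-[r0,c0]+.5
        im=np.zeros((2*half*S,2*half*S),np.uint8)
        cv2.fillPoly(im,[np.round(pts[:,::-1]*S*16-8).astype(np.int32)],255,shift=4)
        return cv2.resize(im,(2*half,2*half),interpolation=cv2.INTER_AREA)/255.
    f=lambda u:((render([u[0]/1000,u[1]/1000,u[2]/50])-m)**2).sum()
    u0=[guess[0]*1000,guess[1]*1000,guess[2]*50]
    sx=np.array([u0,*[np.array(u0)+d for d in ([2,0,0],[0,2,0],[0,0,3])]])
    r=minimize(f,u0,method="Nelder-Mead",options=dict(initial_simplex=sx,xatol=.01,fatol=1e-3,maxiter=400))
    r=minimize(f,r.x,method="Nelder-Mead",options=dict(initial_simplex=r.x+np.vstack([np.zeros(3),np.eye(3)*.7]),xatol=.01,fatol=1e-3))
    return np.array([r.x[0]/1000,r.x[1]/1000,r.x[2]/50]),r.fun,m.sum(),m,render([r.x[0]/1000,r.x[1]/1000,r.x[2]/50])
E
python3 - <<'E'
from h import *
s=snapshot("wrist");o=get_obs();T=np.array(o["ee_rot"]);p=np.array(o["position"])
v,f,a,m,rr=fit_lock(s,[.485,-.109,.21]); print(v,np.degrees(v[2]),f,a,T.T@(np.array([v[0],v[1],.068])-p), "toolyaw",np.degrees(np.arctan2(-T[1,0],-T[0,0])))
cv2.imwrite("pics/fit7.png",cv2.resize(np.hstack([m,rr,abs(m-rr)])*255,None,fx=4.5,fy=4.5,interpolation=cv2.INTER_NEAREST))
E
```

```text
[ 0.48371747 -0.10871724  0.26558583] 15.216947223451404 2.0878461594857067 303.23513514609954 [0.03041007 0.00052272 0.10008418] toolyaw 12.154724651055695[ WARN:0@1.822] global loadsave.cpp:1063 imwrite_ Unsupported depth image for selected encoder is fallbacked to CV_8U.
```

View pics/fit7.png

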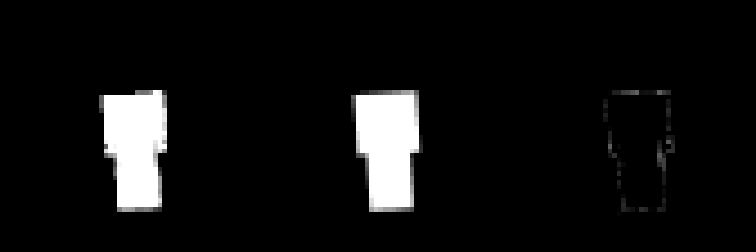

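Request:
{"op": "arm_command", "data": {"deltas": [[0,0,0.02,-3,1],[0,0,0.019,0,1],[0,0,0,0,1],[0,0,0,0,1]]}}

```text
t: 9.85
position: [0.5135, -0.1028, 0.1295]
ee_rot: [[-0.965, -0.262, -0.0], [-0.262, 0.965, 0.0], [0.0, 0.0, -1.0]]
contact_force: [-0.3, -0.3, -0.4]
finger_gap: 0.0085
```

Run:
```python
from h import *
s=snapshot("wrist");cv2.imwrite("pics/w8.png",s["pixels"]);o=get_obs();T=np.array(o["ee_rot"]);p=np.array(o["position"])
v,f,a,m,rr=fit_lock(s,[.4837,-.1087,.265],half=40); print(p,v,np.degrees(v[2]),f,a,T.T@(np.array([v[0],v[1],.068])-p), "toolyaw",np.degrees(np.arctan2(-T[1,0],-T[0,0])),o["contact_force"],o["moment"])
cv2.imwrite("pics/fit8.png",cv2.resize((np.hstack([m,rr,abs(m-rr)])*255).astype(np.uint8),None,fx=3,fy=3,interpolation=cv2.INTER_NEAREST))
a=s["pixels"][160:350,200:370]; cv2.imwrite("pics/w8c.png",cv2.resize(a,None,fx=3.1,fy=3.1,interpolation=cv2.INTER_CUBIC))
```

```text
[ 0.51397963 -0.10303135  0.13019129] [ 0.48395595 -0.10883696  0.27687937] 15.864019291157057 2.6043027681437105 415.2809268532879 [0.03053032 0.00231328 0.06217259] toolyaw 15.212475493483138 [-0.60285679  0.23454893 -0.76578281] [0.02673404 0.00507508 0.02649016]
```

View pics/fit8.png

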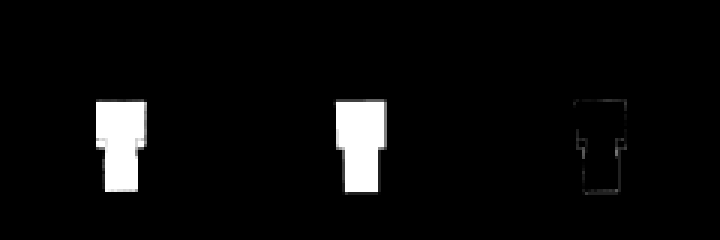

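View pics/w8c.png

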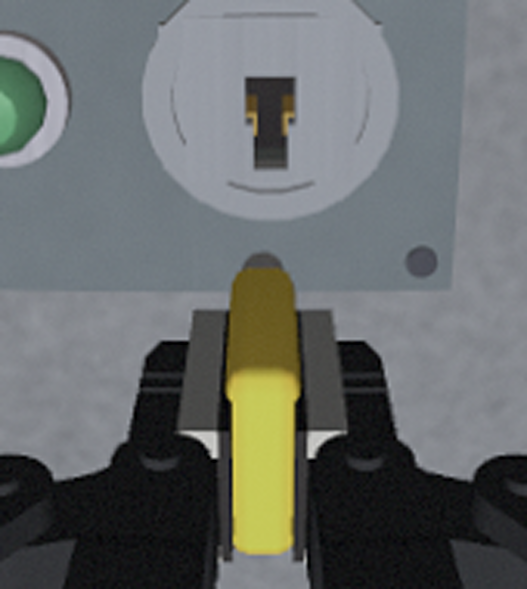

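Request:
{"op": "arm_command", "data": {"deltas": [[0.015,0.0016,0,-0.3,1],[0.0155,0,0,0,1],[0,0,0.006,0,1],[0,0,0.003,0,1],[0,0,0,0,1],[0,0,0,0,1]]}}

```text
t: 10.5
position: [0.4842, -0.1094, 0.1204]
ee_rot: [[-0.963, -0.268, 0.0], [-0.268, 0.963, -0.0], [-0.0, -0.0, -1.0]]
contact_force: [0.1, 0.2, -1.4]
finger_gap: 0.0084
```

Run:
```python
from h import *
s=snapshot("wrist");o=get_obs();T=np.array(o["ee_rot"]);p=np.array(o["position"])
print(p,T.T@(np.array([.4839,-.1088,.068])-p), "toolyaw",np.degrees(np.arctan2(-T[1,0],-T[0,0])),o["contact_force"],o["moment"])
a=s["pixels"][200:350,200:370]; cv2.imwrite("pics/w9c.png",cv2.resize(a,None,fx=4,fy=4,interpolation=cv2.INTER_CUBIC))
```

```text
[ 0.48423954 -0.10937837  0.12041779] [0.00017719 0.00065479 0.05241769] toolyaw 15.560460351873799 [ 0.14868404  0.66764621 -1.21702799] [ 0.04326453 -0.03982805  0.02033711]
```

View pics/w9c.png

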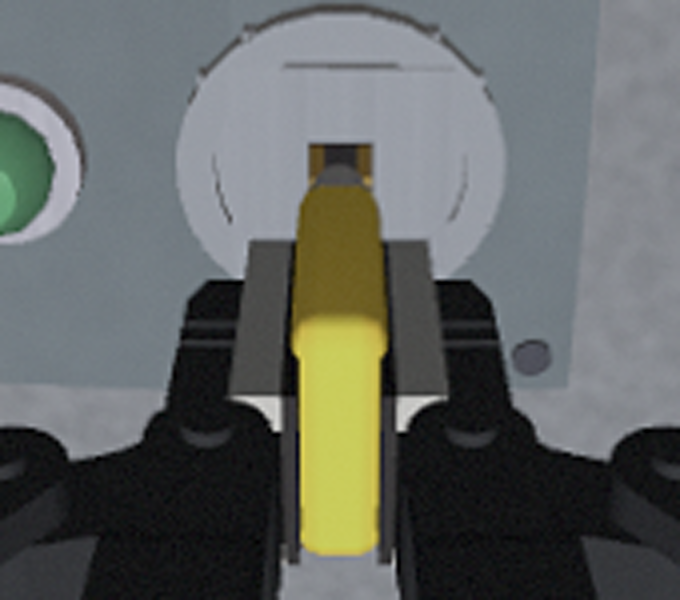

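Request:
{"op": "arm_command", "data": {"deltas": [[0,0,0.002,0,1],[0,0,0.002,0,1],[0,0,0.002,0,1],[0,0,0,0,1]]}}

```text
t: 10.95
position: [0.4837, -0.1093, 0.1139]
ee_rot: [[-0.963, -0.268, -0.001], [-0.268, 0.963, 0.0], [0.0, 0.0, -1.0]]
contact_force: [0.3, -0.0, -0.9]
finger_gap: 0.0084
```

Request:
{"op": "arm_command", "data": {"deltas": [[0,0,0.002,0,1],[0,0,0.002,0,1],[0,0,0.001,0,1],[0,0,0,0,1]]}}

```text
t: 11.35
position: [0.4838, -0.1094, 0.1091]
ee_rot: [[-0.963, -0.268, -0.0], [-0.268, 0.963, 0.0], [0.0, 0.0, -1.0]]
contact_force: [-0.4, -0.2, -0.8]
finger_gap: 0.0081
```

Run:
```python
from h import *
s=snapshot("wrist");o=get_obs();T=np.array(o["ee_rot"]);p=np.array(o["position"])
print(p,T.T@np.array(o["contact_force"]),T.T@np.array(o["moment"]))
a=s["pixels"][200:350,200:370]; cv2.imwrite("pics/w10c.png",cv2.resize(a,None,fx=4,fy=4,interpolation=cv2.INTER_CUBIC))
```

```text
[ 0.48382436 -0.1094575   0.10924521] [-0.47535105 -0.23759733  1.12841551] [-0.02915893 -0.01000386  0.0134316 ]
```

View pics/w10c.png

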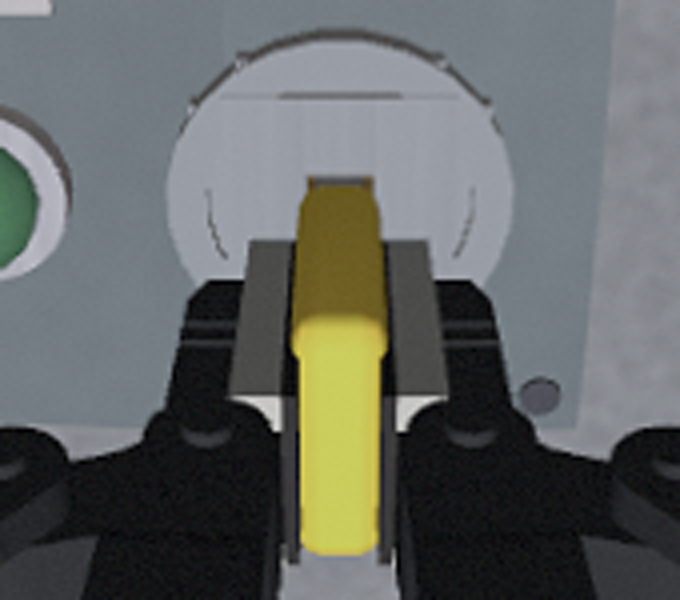

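Request:
{"op": "arm_command", "data": {"deltas": [[0,0,0.002,0,1],[0,0,0.002,0,1],[0,0,0.002,0,1],[0,0,0,0,1]]}}

```text
t: 11.8
position: [0.4837, -0.1094, 0.1029]
ee_rot: [[-0.963, -0.268, -0.001], [-0.268, 0.963, 0.0], [0.0, 0.0, -1.0]]
contact_force: [0.2, 0.2, -0.8]
finger_gap: 0.0081
```

Request:
{"op": "arm_command", "data": {"deltas": [[0,0,0.002,0,1],[0,0,0.002,0,1],[0,0,0.0015,0,1],[0,0,0,0,1]]}}

```text
t: 12.2
position: [0.4837, -0.1094, 0.0975]
ee_rot: [[-0.963, -0.268, -0.0], [-0.268, 0.963, 0.0], [0.0, 0.0, -1.0]]
contact_force: [0.4, 0.0, -1.5]
finger_gap: 0.0083
```

Request:
{"op": "arm_command", "data": {"deltas": [[0,0,0.001,0,1],[0,0,0.0005,0,1],[0,0,0,0,1]]}}

```text
t: 12.5
position: [0.4838, -0.1094, 0.0962]
ee_rot: [[-0.963, -0.268, -0.0], [-0.268, 0.963, -0.0], [0.0, 0.0, -1.0]]
contact_force: [-0.7, -0.3, -1.4]
finger_gap: 0.0082
```

Request:
{"op": "arm_command", "data": {"deltas": [[0,0,0.0005,0,1],[0,0,0.0003,0,1],[0,0,0,0,1]]}}

```text
t: 12.8
position: [0.4839, -0.1094, 0.0955]
ee_rot: [[-0.963, -0.268, 0.0], [-0.268, 0.963, -0.0], [0.0, -0.0, -1.0]]
contact_force: [-0.4, 0.0, -0.5]
finger_gap: 0.0081
```

Request:
{"op": "arm_command", "data": {"deltas": [[0,0,0.0005,0,1],[0,0,0,0,1],[0,0,0,0,1]]}}

```text
t: 13.1
position: [0.4839, -0.1095, 0.0951]
ee_rot: [[-0.963, -0.268, 0.0], [-0.268, 0.963, -0.0], [-0.0, -0.0, -1.0]]
contact_force: [-0.6, -0.2, 0.2]
finger_gap: 0.008
```

Request:
{"op": "arm_command", "data": {"deltas": [[0,0,0.0005,0,1],[0,0,0,0,1],[0,0,0,0,1]]}}

```text
t: 13.4
position: [0.484, -0.1095, 0.0948]
ee_rot: [[-0.963, -0.268, 0.0], [-0.268, 0.963, -0.0], [-0.0, -0.0, -1.0]]
contact_force: [-0.9, 2.2, 4.1]
finger_gap: 0.0084
```

Request:
{"op": "arm_command", "data": {"deltas": [[0,0,0.0003,0,1],[0,0,0,0,1],[0,0,0,0,1]]}}

```text
t: 13.7
position: [0.4841, -0.1095, 0.0947]
ee_rot: [[-0.963, -0.268, 0.001], [-0.268, 0.963, -0.0], [-0.0, -0.0, -1.0]]
contact_force: [-1.8, 1.1, 7.0]
finger_gap: 0.0083
```

```bash
cat > m.py <<'E'
from h import *
M=[];F=[]
for i in range(4):
    o=get_obs();T=np.array(o["ee_rot"]);M.append(T.T@np.array(o["moment"]));F.append(T.T@np.array(o["contact_force"]))
    if i<3: snapshot("wrist")
print("t",o["t"],"yaw",round(np.degrees(np.arctan2(-T[1,0],-T[0,0])),2),"M",np.round(np.mean(M,0),3),np.round(np.std(M,0)[2],3),"F",np.round(np.mean(F,0),1),"p",np.round(o["position"],4),"v",np.round(o["joint_velocities"],1)[-1],"eff6",round(o["effort"][5],3),o["finger_gap"])
E
python3 m.py
```

```text
t 13.85 yaw 15.55 M [-0.387  0.393 -0.018] 0.013 F [ 1.5  1.6 -6.6] p [ 0.4841 -0.1096  0.0947] v 0.1 eff6 0.0 0.00801980281973695
```

Request:
{"op": "arm_command", "data": {"deltas": [[0,0,-0.0003,3,1],[0,0,0,3,1],[0,0,0,2,1],[0,0,0,0,1],[0,0,0,0,1]]}}

```text
t: 14.35
position: [0.484, -0.1094, 0.0948]
ee_rot: [[-0.991, -0.131, 0.001], [-0.131, 0.991, 0.0], [-0.0, -0.0, -1.0]]
contact_force: [-1.3, 1.3, 5.7]
finger_gap: 0.0082
```

```bash
python3 m.py
```

```text
t 14.5 yaw 7.56 M [-0.422  0.223 -0.021] 0.043 F [ 0.5  1.5 -5.3] p [ 0.484  -0.1094  0.0948] v 0.1 eff6 0.019 0.008230778802837254
```

Request:
{"op": "arm_command", "data": {"deltas": [[0,0,0,4,1],[0,0,0,4,1],[0,0,0,4,1],[0,0,0,4,1],[0,0,0,0,1]]}}

```text
t: 15.0
position: [0.4841, -0.1091, 0.0948]
ee_rot: [[-0.989, 0.149, 0.001], [0.149, 0.989, 0.001], [-0.001, 0.001, -1.0]]
contact_force: [-0.7, 2.3, 6.3]
finger_gap: 0.008
```

```bash
python3 m.py
```

```text
t 15.15 yaw -8.44 M [-0.696  0.243 -0.016] 0.015 F [ 1.3  2.5 -6.1] p [ 0.4841 -0.1091  0.0948] v -0.1 eff6 0.039 0.008327962550851099
```

Request:
{"op": "arm_command", "data": {"deltas": [[0,0,0,2,1],[0,0,0,1,1],[0,0,0,0,1]]}}

```text
t: 15.45
position: [0.4842, -0.1091, 0.0948]
ee_rot: [[-0.98, 0.199, 0.001], [0.199, 0.98, 0.001], [-0.001, 0.001, -1.0]]
contact_force: [-0.6, 3.5, 5.6]
finger_gap: 0.0085
```

```bash
python3 m.py
```

```text
t 15.6 yaw -11.43 M [-0.676  0.294 -0.026] 0.022 F [ 1.4  2.9 -5. ] p [ 0.4841 -0.1091  0.0948] v -0.0 eff6 0.03 0.008205594025296034
```

Request:
{"op": "arm_command", "data": {"deltas": [[0,0,0,2,1],[0,0,0,0,1]]}}

```text
t: 15.8
position: [0.4841, -0.1091, 0.0948]
ee_rot: [[-0.972, 0.233, 0.001], [0.233, 0.972, 0.001], [-0.001, 0.001, -1.0]]
contact_force: [-0.5, 2.6, 5.7]
finger_gap: 0.0079
```

```bash
python3 m.py
```

```text
t 15.95 yaw -13.43 M [-0.688  0.302 -0.038] 0.014 F [ 1.3  2.8 -5.2] p [ 0.4841 -0.1091  0.0948] v -0.0 eff6 0.032 0.007921218567051986
```

Request:
{"op": "arm_command", "data": {"deltas": [[0,0,0,1.5,1],[0,0,0,0,1]]}}

```text
t: 16.15
position: [0.4841, -0.1091, 0.0948]
ee_rot: [[-0.966, 0.259, 0.001], [0.259, 0.966, 0.001], [-0.0, 0.001, -1.0]]
contact_force: [0.2, 2.8, 6.4]
finger_gap: 0.0081
```

```bash
python3 m.py
```

```text
t 16.3 yaw -14.93 M [-0.674  0.298 -0.017] 0.035 F [ 1.1  3.  -5.2] p [ 0.4841 -0.1091  0.0948] v 0.0 eff6 0.031 0.008459139061726224
```

Create e.py:
```python
from station import get_obs
import numpy as np
o=get_obs();T=np.array(o["ee_rot"]);print("t",round(o["t"],2),"yaw",round(np.degrees(np.arctan2(-T[1,0],-T[0,0])),2),"Mz",round((T.T@np.array(o["moment"]))[2],3),"eff6",round(o["effort"][5],3),"q6",round(o["q"][5],2))
```

```text
(no output)
```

Request:
{"op": "arm_command", "data": {"deltas": [[0,0,0,1,1],[0,0,0,0,1]]}}

```text
t: 16.5
position: [0.4841, -0.1091, 0.0948]
ee_rot: [[-0.961, 0.275, 0.001], [0.275, 0.961, 0.001], [-0.0, 0.001, -1.0]]
contact_force: [-0.2, 4.2, 6.2]
finger_gap: 0.008
```

```bash
python3 e.py
```

```text
t 16.5 yaw -15.96 Mz -0.079 eff6 0.226 q6 -11.91
```

Request:
{"op": "arm_command", "data": {"deltas": [[0,0,0,1,1],[0,0,0,0,1]]}}

```text
t: 16.7
position: [0.4841, -0.1091, 0.0948]
ee_rot: [[-0.956, 0.292, 0.001], [0.292, 0.956, 0.001], [-0.001, 0.001, -1.0]]
contact_force: [-1.6, 3.5, 4.6]
finger_gap: 0.0081
```

```bash
python3 e.py
```

```text
t 16.7 yaw -16.96 Mz -0.057 eff6 0.227 q6 -10.9
```

```bash
python3 m.py; python3 e.py
```

```text
t 16.85 yaw -16.93 M [-0.648  0.353 -0.048] 0.009 F [ 1.4  2.3 -5.4] p [ 0.4841 -0.1091  0.0948] v 0.0 eff6 0.029 0.00832246625855179
t 16.85 yaw -16.93 Mz -0.038 eff6 0.029 q6 -10.94
```

Request:
{"op": "arm_command", "data": {"deltas": [[0,0,0,1,1],[0,0,0,0,1]]}}

```text
t: 17.05
position: [0.4841, -0.1091, 0.0948]
ee_rot: [[-0.951, 0.308, 0.001], [0.308, 0.951, 0.001], [-0.0, 0.001, -1.0]]
contact_force: [-0.2, 3.6, 5.3]
finger_gap: 0.0083
```

```bash
python3 m.py
```

```text
t 17.2 yaw -17.93 M [-0.671  0.328 -0.046] 0.012 F [ 1.4  2.8 -5.4] p [ 0.4841 -0.1091  0.0948] v 0.1 eff6 0.029 0.008517927712607141
```

Flat torque (drag only). Continue in 1° steps.

Request:
{"op": "arm_command", "data": {"deltas": [[0,0,0,1,1],[0,0,0,0,1]]}}

```text
t: 17.4
position: [0.4841, -0.109, 0.0948]
ee_rot: [[-0.946, 0.325, 0.001], [0.325, 0.946, 0.001], [-0.0, 0.001, -1.0]]
contact_force: [-0.8, 3.2, 5.8]
finger_gap: 0.0085
```

```bash
python3 m.py
```

```text
t 17.55 yaw -18.93 M [-0.686  0.327 -0.027] 0.009 F [ 1.3  2.4 -5.6] p [ 0.4841 -0.1091  0.0948] v -0.2 eff6 0.029 0.008439168891485199
```

Request:
{"op": "arm_command", "data": {"deltas": [[0,0,0,1,1],[0,0,0,0,1]]}}

```text
t: 17.75
position: [0.4841, -0.1091, 0.0948]
ee_rot: [[-0.94, 0.341, 0.001], [0.341, 0.94, 0.001], [-0.0, 0.001, -1.0]]
contact_force: [-0.7, 3.3, 5.6]
finger_gap: 0.008
```

```bash
python3 m.py
```

```text
t 17.9 yaw -19.93 M [-0.664  0.368 -0.05 ] 0.045 F [ 1.5  3.  -5.3] p [ 0.4841 -0.1091  0.0948] v 0.1 eff6 0.029 0.008337085189285293
```

Request:
{"op": "arm_command", "data": {"deltas": [[0,0,0,1,1],[0,0,0,0,1]]}}

```text
t: 18.1
position: [0.4842, -0.109, 0.0948]
ee_rot: [[-0.934, 0.358, 0.001], [0.358, 0.934, 0.001], [-0.001, 0.001, -1.0]]
contact_force: [-0.5, 2.8, 5.4]
finger_gap: 0.0085
```

```bash
python3 m.py
```

```text
t 18.25 yaw -20.93 M [-0.738  0.34  -0.022] 0.018 F [ 1.3  2.8 -5.1] p [ 0.4842 -0.109   0.0948] v -0.0 eff6 0.037 0.008200812853431095
```

Request:
{"op": "arm_command", "data": {"deltas": [[0,0,0,1,1],[0,0,0,0,1]]}}

```text
t: 18.45
position: [0.4843, -0.1089, 0.0948]
ee_rot: [[-0.927, 0.374, 0.001], [0.374, 0.927, 0.001], [-0.001, 0.001, -1.0]]
contact_force: [-0.5, 4.2, 4.8]
finger_gap: 0.0082
```

```bash
python3 m.py
```

```text
t 18.6 yaw -21.92 M [-0.936  0.313 -0.043] 0.02 F [ 1.6  3.3 -4.9] p [ 0.4842 -0.1089  0.0948] v 0.0 eff6 0.054 0.008173320419021184
```

Request:
{"op": "arm_command", "data": {"deltas": [[0,0,0,0.5,1],[0,0,0,0,1]]}}

```text
t: 18.8
position: [0.4843, -0.1088, 0.0948]
ee_rot: [[-0.924, 0.382, 0.001], [0.382, 0.924, 0.001], [-0.001, 0.002, -1.0]]
contact_force: [0.4, 3.6, 4.8]
finger_gap: 0.008
```

```bash
python3 m.py
```

```text
t 18.95 yaw -22.42 M [-1.019  0.3   -0.055] 0.032 F [ 1.3  3.7 -5.3] p [ 0.4843 -0.1088  0.0948] v 0.0 eff6 0.053 0.008102393827042437
```

Request:
{"op": "arm_command", "data": {"deltas": [[0,0,0,0.7,1],[0,0,0,0,1]]}}

```text
t: 19.15
position: [0.4843, -0.1087, 0.0948]
ee_rot: [[-0.92, 0.393, 0.001], [0.393, 0.92, 0.001], [-0.001, 0.002, -1.0]]
contact_force: [0.5, 4.7, 5.1]
finger_gap: 0.0081
```

```bash
python3 m.py
```

```text
t 19.3 yaw -23.11 M [-1.122  0.302 -0.054] 0.049 F [ 1.3  4.3 -5. ] p [ 0.4844 -0.1088  0.0948] v -0.1 eff6 0.061 0.00844218237489814
```

Request:
{"op": "arm_command", "data": {"deltas": [[0,0,0,1,1],[0,0,0,0,1]]}}

```text
t: 19.5
position: [0.4844, -0.1087, 0.0948]
ee_rot: [[-0.913, 0.409, 0.001], [0.409, 0.913, 0.002], [-0.001, 0.002, -1.0]]
contact_force: [1.4, 4.9, 5.6]
finger_gap: 0.0085
```

```bash
python3 m.py
```

```text
t 19.65 yaw -24.11 M [-1.25   0.257 -0.073] 0.033 F [ 1.   5.2 -5.2] p [ 0.4844 -0.1086  0.0948] v -0.1 eff6 0.078 0.008334224036140257
```

Request:
{"op": "arm_command", "data": {"deltas": [[0,0,0,1,1],[0,0,0,0,1]]}}

```text
t: 19.85
position: [0.4845, -0.1085, 0.0948]
ee_rot: [[-0.905, 0.425, 0.002], [0.425, 0.905, 0.002], [-0.001, 0.002, -1.0]]
contact_force: [1.9, 6.1, 5.7]
finger_gap: 0.0079
```

```bash
python3 m.py
```

```text
t 20.0 yaw -25.1 M [-1.436  0.244 -0.092] 0.014 F [ 1.1  5.8 -5.1] p [ 0.4845 -0.1085  0.0948] v -0.0 eff6 0.08 0.008162216077712281
```

Request:
{"op": "arm_command", "data": {"deltas": [[0,0,0,1,1],[0,0,0,0.5,1],[0,0,0,0,1]]}}

```text
t: 20.3
position: [0.4846, -0.1084, 0.0948]
ee_rot: [[-0.894, 0.448, 0.002], [0.448, 0.894, 0.002], [-0.001, 0.003, -1.0]]
contact_force: [2.7, 6.6, 5.5]
finger_gap: 0.0082
```

```bash
python3 m.py
```

```text
t 20.45 yaw -26.6 M [-1.706  0.197 -0.117] 0.014 F [ 0.8  6.9 -5. ] p [ 0.4846 -0.1084  0.0948] v -0.1 eff6 0.093 0.00847065674831045
```

Request:
{"op": "arm_command", "data": {"deltas": [[0,0,0,1,1],[0,0,0,0.4,1],[0,0,0,0,1]]}}

```text
t: 20.75
position: [0.4847, -0.1082, 0.0948]
ee_rot: [[-0.883, 0.47, 0.002], [0.47, 0.883, 0.003], [-0.001, 0.003, -1.0]]
contact_force: [2.0, 6.8, 4.1]
finger_gap: 0.0081
```

```bash
python3 m.py
```

```text
t 20.9 yaw -27.99 M [-1.906  0.218 -0.109] 0.036 F [ 0.9  7.7 -4.6] p [ 0.4847 -0.1082  0.0948] v 0.0 eff6 0.105 0.008153311242749523
```

Request:
{"op": "arm_command", "data": {"deltas": [[0,0,0,1,1],[0,0,0,0.5,1],[0,0,0,0,1]]}}

```text
t: 21.2
position: [0.4848, -0.1081, 0.0948]
ee_rot: [[-0.87, 0.492, 0.003], [0.492, 0.87, 0.003], [-0.001, 0.004, -1.0]]
contact_force: [3.6, 8.1, 3.9]
finger_gap: 0.0084
```

```bash
sed -i 's/range(4)/range(9)/; s/i<3/i<8/' m.py; python3 m.py
```

```text
t 21.6 yaw -29.48 M [-2.174  0.223 -0.114] 0.032 F [ 0.8  8.6 -4.2] p [ 0.4848 -0.1081  0.0948] v 0.1 eff6 0.118 0.007943066264897623
```

Request:
{"op": "arm_command", "data": {"deltas": [[0,0,0,1,1],[0,0,0,1,1],[0,0,0,0,1]]}}

```text
t: 21.9
position: [0.485, -0.1079, 0.0949]
ee_rot: [[-0.853, 0.523, 0.003], [0.523, 0.853, 0.003], [-0.001, 0.004, -1.0]]
contact_force: [3.6, 9.4, 4.5]
finger_gap: 0.0079
```

```bash
python3 m.py
```

```text
t 22.3 yaw -31.47 M [-2.486  0.204 -0.134] 0.033 F [ 1.  10.1 -3.9] p [ 0.485  -0.1079  0.0948] v 0.1 eff6 0.142 0.008211708059091726
```

Request:
{"op": "arm_command", "data": {"deltas": [[0,0,0,1,1],[0,0,0,0,1],[0,0,0,0,1]]}}

```text
t: 22.6
position: [0.4851, -0.1078, 0.0948]
ee_rot: [[-0.844, 0.537, 0.003], [0.537, 0.844, 0.004], [-0.001, 0.005, -1.0]]
contact_force: [4.7, 8.9, 3.9]
finger_gap: 0.0083
```

```bash
python3 m.py
python3 - <<'E'
from h import *
s=snapshot("wrist");cv2.imwrite("pics/w11.png",s["pixels"])
s=snapshot("top");a=s["pixels"][180:250,250:350]; cv2.imwrite("pics/t11.png",cv2.resize(a,None,fx=6,fy=6,interpolation=cv2.INTER_CUBIC))
E
```

```text
t 23.0 yaw -32.46 M [-2.616  0.243 -0.167] 0.022 F [ 0.7 10.7 -3.9] p [ 0.4851 -0.1078  0.0949] v 0.0 eff6 0.166 0.008231103109695456
```

View pics/w11.png

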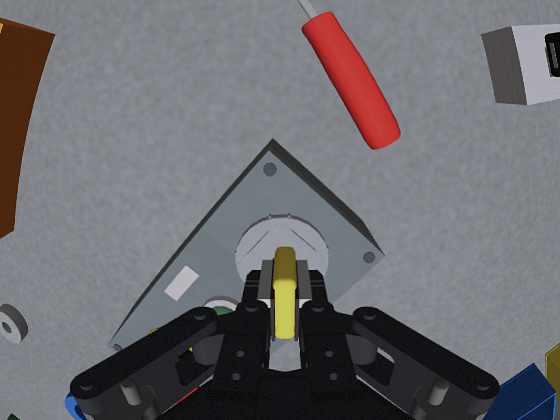

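Request:
{"op": "arm_command", "data": {"deltas": [[0,0,0,-4,1],[0,0,0,-4,1],[0,0,0,-4,1],[0,0,0,-4,1],[0,0,0,-4,1],[0,0,0,-4,1],[0,0,0,-4,1],[0,0,0,-4,1],[0,0,0,-4,1]]}}

```text
t: 24.0
position: [0.4844, -0.11, 0.0949]
ee_rot: [[-0.998, -0.063, 0.001], [-0.063, 0.998, -0.001], [-0.001, -0.001, -1.0]]
contact_force: [0.5, -1.4, 3.2]
finger_gap: 0.0084
```

```bash
python3 m.py
```

```text
t 24.4 yaw 3.39 M [ 0.698 -0.273  0.015] 0.029 F [-1.2 -2.8 -3.5] p [ 0.4843 -0.1099  0.0948] v -0.2 eff6 -0.004 0.008218026747588734
```

Request:
{"op": "arm_command", "data": {"deltas": [[0,0,0,-3,1],[0,0,0,-3,1],[0,0,0,-3,1],[0,0,0,0,1],[0,0,0,0,1]]}}

```text
t: 24.9
position: [0.4842, -0.1096, 0.0948]
ee_rot: [[-0.977, -0.214, 0.001], [-0.214, 0.977, -0.0], [-0.001, -0.001, -1.0]]
contact_force: [3.1, -2.0, 5.2]
finger_gap: 0.0082
```

```bash
python3 m.py
```

```text
t 25.3 yaw 12.34 M [ 0.743 -0.534  0.036] 0.019 F [-2.1 -2.7 -5.3] p [ 0.4843 -0.1096  0.0948] v 0.0 eff6 -0.025 0.008163579408156171
```

Request:
{"op": "arm_command", "data": {"deltas": [[0,0,0,-2,1],[0,0,0,-2,1],[0,0,0,0,1]]}}

```text
t: 25.6
position: [0.4842, -0.1095, 0.0948]
ee_rot: [[-0.959, -0.282, 0.001], [-0.282, 0.959, -0.0], [-0.001, -0.0, -1.0]]
contact_force: [1.8, -2.5, 5.2]
finger_gap: 0.0084
```

```bash
python3 m.py
```

```text
t 26.0 yaw 16.34 M [ 0.673 -0.44   0.026] 0.027 F [-1.5 -2.6 -5.5] p [ 0.4842 -0.1095  0.0948] v -0.0 eff6 -0.025 0.008389124822858255
```

Request:
{"op": "arm_command", "data": {"deltas": [[0,0,0,-1.5,1],[0,0,0,0,1]]}}

```text
t: 26.2
position: [0.4842, -0.1095, 0.0948]
ee_rot: [[-0.952, -0.307, 0.001], [-0.307, 0.952, -0.0], [-0.001, -0.0, -1.0]]
contact_force: [3.1, -2.0, 5.6]
finger_gap: 0.0084
```

```bash
python3 m.py
```

```text
t 26.6 yaw 17.84 M [ 0.676 -0.415  0.025] 0.028 F [-1.4 -2.6 -5.7] p [ 0.4842 -0.1095  0.0948] v 0.0 eff6 -0.025 0.008200425111658636
```

Request:
{"op": "arm_command", "data": {"deltas": [[0,0,0,-1.5,1],[0,0,0,0,1]]}}

```text
t: 26.8
position: [0.4842, -0.1094, 0.0948]
ee_rot: [[-0.943, -0.332, 0.001], [-0.332, 0.943, -0.0], [-0.001, -0.0, -1.0]]
contact_force: [1.8, -2.4, 4.7]
finger_gap: 0.0081
```

```bash
python3 m.py
```

```text
t 27.2 yaw 19.34 M [ 0.63  -0.363  0.029] 0.036 F [-1.4 -2.6 -5.5] p [ 0.4841 -0.1094  0.0947] v -0.1 eff6 -0.026 0.008022426778501533
```

Request:
{"op": "arm_command", "data": {"deltas": [[0,0,0,-1.5,1],[0,0,0,0,1]]}}

```text
t: 27.4
position: [0.4842, -0.1095, 0.0948]
ee_rot: [[-0.934, -0.357, 0.001], [-0.357, 0.934, -0.0], [-0.001, -0.0, -1.0]]
contact_force: [3.2, -2.1, 5.9]
finger_gap: 0.0082
```

```bash
python3 m.py
```

```text
t 27.8 yaw 20.84 M [ 0.602 -0.364  0.046] 0.026 F [-1.5 -2.4 -5.9] p [ 0.4842 -0.1094  0.0948] v 0.0 eff6 -0.025 0.0079515144165302
```

Request:
{"op": "arm_command", "data": {"deltas": [[0,0,0,-1.5,1],[0,0,0,0,1]]}}

```text
t: 28.0
position: [0.4842, -0.1094, 0.0948]
ee_rot: [[-0.925, -0.381, 0.001], [-0.381, 0.925, -0.0], [-0.001, -0.0, -1.0]]
contact_force: [3.3, -2.1, 5.5]
finger_gap: 0.0083
```

```bash
python3 m.py
```

```text
t 28.4 yaw 22.35 M [ 0.574 -0.345  0.034] 0.033 F [-1.4 -2.6 -5.8] p [ 0.4841 -0.1094  0.0948] v 0.0 eff6 -0.025 0.008407564869546793
```

Request:
{"op": "arm_command", "data": {"deltas": [[0,0,0,-1.5,1],[0,0,0,0,1]]}}

```text
t: 28.6
position: [0.4842, -0.1094, 0.0948]
ee_rot: [[-0.914, -0.405, 0.001], [-0.405, 0.914, 0.0], [-0.001, -0.0, -1.0]]
contact_force: [2.9, -2.5, 5.5]
finger_gap: 0.0085
```

```bash
python3 m.py
```

```text
t 29.0 yaw 23.84 M [ 0.628 -0.367  0.033] 0.03 F [-1.4 -2.2 -5.7] p [ 0.4842 -0.1094  0.0948] v -0.0 eff6 -0.03 0.008089428714581594
```

Request:
{"op": "arm_command", "data": {"deltas": [[0,0,0,-1,1],[0,0,0,-0.5,1],[0,0,0,0,1]]}}

```text
t: 29.3
position: [0.4843, -0.1095, 0.0948]
ee_rot: [[-0.904, -0.428, 0.001], [-0.428, 0.904, -0.0], [-0.001, -0.001, -1.0]]
contact_force: [3.0, -2.2, 4.9]
finger_gap: 0.0082
```

```bash
python3 m.py
```

```text
t 29.7 yaw 25.34 M [ 0.749 -0.38   0.044] 0.028 F [-1.8 -3.1 -5.3] p [ 0.4843 -0.1095  0.0948] v -0.0 eff6 -0.044 0.008043152724562476
```

Request:
{"op": "arm_command", "data": {"deltas": [[0,0,0,3,1],[0,0,0,3,1],[0,0,0,2.5,1],[0,0,-0.0004,0,1],[0,0,0,0,1]]}}

```text
t: 30.2
position: [0.4839, -0.1092, 0.0948]
ee_rot: [[-0.957, -0.291, 0.0], [-0.291, 0.957, 0.0], [-0.0, 0.0, -1.0]]
contact_force: [1.6, -1.1, 4.1]
finger_gap: 0.0084
```

```bash
sed -i 's/range(9)/range(4)/; s/i<8/i<3/' m.py; python3 m.py
```

```text
t 30.35 yaw 16.96 M [ 0.293 -0.458 -0.007] 0.02 F [-1.6 -1.3 -4.2] p [ 0.4839 -0.1093  0.0949] v 0.1 eff6 0.005 0.007939255995847605
```

Now draw upward gently.

Request:
{"op": "arm_command", "data": {"deltas": [[0,0,-0.001,0,1],[0,0,-0.001,0,1],[0,0,-0.001,0,1],[0,0,0,0,1]]}}

```text
t: 30.75
position: [0.4834, -0.1093, 0.0975]
ee_rot: [[-0.957, -0.292, -0.001], [-0.292, 0.957, 0.0], [0.001, 0.001, -1.0]]
contact_force: [-0.5, 0.2, -0.5]
finger_gap: 0.0082
```

```bash
python3 m.py
```

```text
t 30.9 yaw 16.95 M [ 0.003 -0.016  0.004] 0.012 F [-0.2 -0.2  0.7] p [ 0.4837 -0.1094  0.0977] v 0.0 eff6 -0.0 0.008421556757756342
```

Request:
{"op": "arm_command", "data": {"deltas": [[0,0,-0.002,0,1],[0,0,-0.002,0,1],[0,0,0,0,1]]}}

```text
t: 31.2
position: [0.4841, -0.1096, 0.1023]
ee_rot: [[-0.957, -0.291, 0.0], [-0.291, 0.957, -0.0], [-0.0, -0.0, -1.0]]
contact_force: [-0.7, -0.3, -0.2]
finger_gap: 0.0083
```

```bash
python3 m.py
```

```text
t 31.35 yaw 16.95 M [ 0.003  0.049 -0.003] 0.038 F [ 0.3 -0.   0.5] p [ 0.4839 -0.1095  0.1019] v -0.0 eff6 -0.0 0.008120152597719477
```

Request:
{"op": "arm_command", "data": {"deltas": [[0,0,-0.003,0,1],[0,0,-0.004,0,1],[0,0,-0.006,0,1],[0,0,-0.01,0,1],[0,0,-0.02,0,1],[0,0,-0.022,0,1],[0,0,0,0,1]]}}

```text
t: 32.05
position: [0.4854, -0.1103, 0.1707]
ee_rot: [[-0.957, -0.291, 0.005], [-0.291, 0.957, -0.003], [-0.004, -0.004, -1.0]]
contact_force: [1.3, 0.1, -0.7]
finger_gap: 0.0087
```

Run:
```python
from h import *
s=snapshot("wrist");cv2.imwrite("pics/w12.png",s["pixels"]);o=get_obs();print(o["position"],o["finger_gap"])
a=s["pixels"][210:360,200:370]; cv2.imwrite("pics/w12c.png",cv2.resize(a,None,fx=4,fy=4,interpolation=cv2.INTER_CUBIC))
```

```text
[ 0.48487679 -0.10998851  0.16879611] 0.008152236608642054
```

View pics/w12c.png

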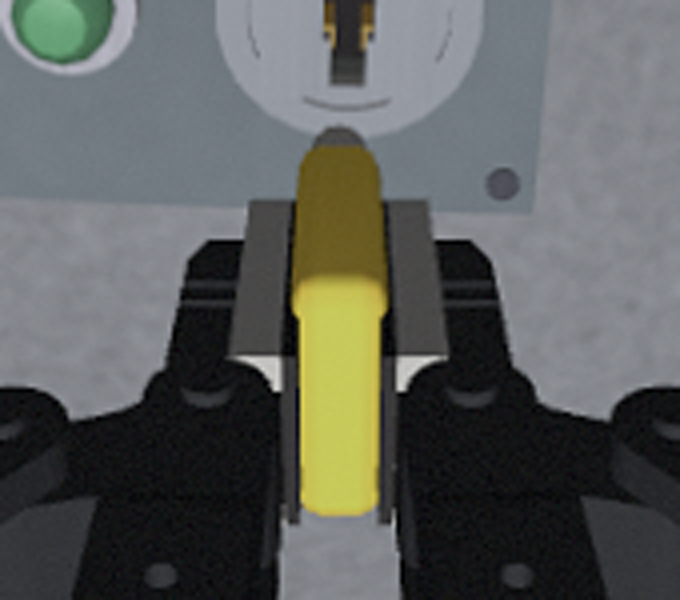

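View pics/w12.png

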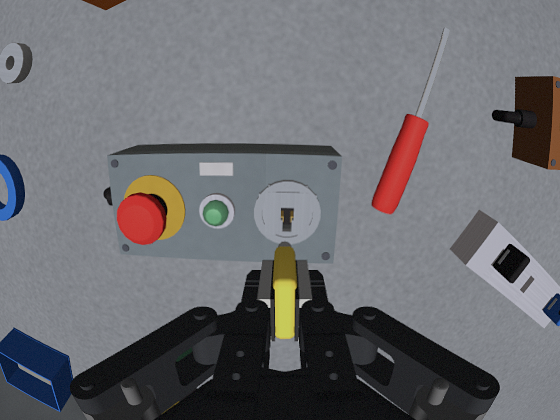

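Request:
{"op": "arm_command", "data": {"deltas": [[0,0,0,8.2,1],[0,0,0,8.2,1],[0,0,0,8.2,1],[0,0,0,8.1,1]]}}

```text
t: 32.5
position: [0.4834, -0.1092, 0.1658]
ee_rot: [[-0.961, 0.277, -0.001], [0.277, 0.961, 0.001], [0.001, 0.0, -1.0]]
contact_force: [0.2, -0.7, -0.2]
finger_gap: 0.0083
```

Request:
{"op": "arm_command", "data": {"deltas": [[0.0097,0.0371,0,0,1],[0.0097,0.0371,0,0,1],[0.0097,0.0371,0,0,1],[0.0097,0.0371,0,0,1],[0.0097,0.0371,0,0,1],[0.0097,0.0371,0,0,1],[0.0097,0.0371,0,0,1],[0.0097,0.0371,0,0,1],[0,0,0,0,1],[0,0,0,0,1]]}}

```text
t: 33.5
position: [0.4891, 0.1979, 0.1659]
ee_rot: [[-0.963, 0.27, -0.001], [0.27, 0.963, -0.001], [0.001, -0.001, -1.0]]
contact_force: [-0.5, 0.3, -0.5]
finger_gap: 0.0085
```

Run:
```python
from h import *
o=get_obs();T=np.array(o["ee_rot"]);p=np.array(o["position"]);print(p,"yaw",np.degrees(np.arctan2(-T[1,0],-T[0,0])))
d=T.T@(np.array([.49115,.1970,p[2]])-p);print("to grasp pose, tool axes",d.round(4))
s=snapshot("wrist");cv2.imwrite("pics/w13.png",s["pixels"])
a=s["pixels"][170:300,220:350]; cv2.imwrite("pics/w13c.png",cv2.resize(a,None,fx=4.6,fy=4.6,interpolation=cv2.INTER_CUBIC))
# slot projection at expected pose
h=np.radians(-15.75); hx=np.array([np.cos(h),np.sin(h)]);hy=np.array([-hx[1],hx[0]])
for a,b in [(-6.5,-5.5),(-6.5,5.5),(15.5,5.5),(15.5,-5.5)]:
    q=np.array([.49115,.1970])+hx*a/1000+hy*b/1000; print(a,b,proj(s,[*q,.04],True).round(1))
```

```text
[0.48911033 0.1978526  0.16585689] yaw -15.64053020249949
to grasp pose, tool axes [-0.0022 -0.0003 -0.    ]
-6.5 -5.5 [202.1 277.3]
-6.5 5.5 [202.1 290.6]
15.5 5.5 [227.  290.4]
15.5 -5.5 [226.9 277.4]
```

View pics/w13c.png

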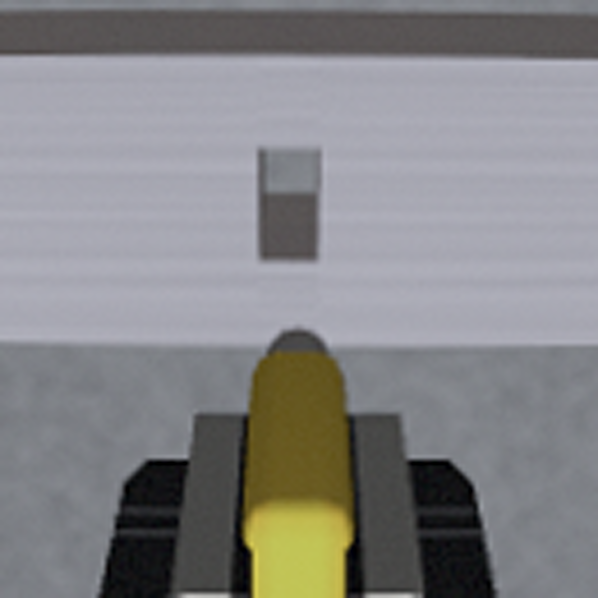

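Request:
{"op": "arm_command", "data": {"deltas": [[-0.0022,-0.001,0.02,0,1],[0,0,0.025,0,1],[0,0,0.02,0,1],[0,0,0,0,1],[0,0,0,0,1]]}}

```text
t: 34.05
position: [0.4916, 0.1948, 0.1021]
ee_rot: [[-0.962, 0.273, -0.0], [0.273, 0.962, -0.0], [0.0, -0.0, -1.0]]
contact_force: [0.5, -0.1, -0.7]
finger_gap: 0.0082
```

Run:
```python
from h import *
o=get_obs();T=np.array(o["ee_rot"]);p=np.array(o["position"]);print(p,"yaw",np.degrees(np.arctan2(-T[1,0],-T[0,0])))
d=T.T@(np.array([.49115,.1970,p[2]])-p);print("to grasp pose, tool axes",d.round(4))
s=snapshot("wrist");cv2.imwrite("pics/w14.png",s["pixels"])
a=s["pixels"][200:330,220:350]; cv2.imwrite("pics/w14c.png",cv2.resize(a,None,fx=4.6,fy=4.6,interpolation=cv2.INTER_CUBIC))
```

```text
[0.49157735 0.19478661 0.10208747] yaw -15.832970240957874
to grasp pose, tool axes [ 0.001  0.002 -0.   ]
```

View pics/w14c.png

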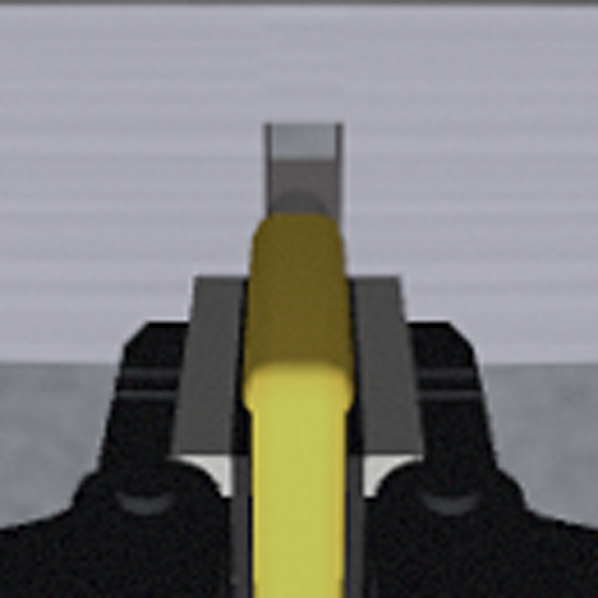

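Request:
{"op": "arm_command", "data": {"deltas": [[0.001,0.0012,0,0,1],[0,0,0.004,0,1],[0,0,0.004,0,1],[0,0,0.004,0,1],[0,0,0,0,1]]}}

```text
t: 34.6
position: [0.4905, 0.1971, 0.089]
ee_rot: [[-0.962, 0.271, -0.001], [0.271, 0.962, -0.0], [0.001, -0.001, -1.0]]
contact_force: [-1.1, -0.3, -0.2]
finger_gap: 0.0083
```

```bash
python3 m.py
python3 - <<'E'
from h import *
s=snapshot("wrist")
a=s["pixels"][200:330,220:350]; cv2.imwrite("pics/w15c.png",cv2.resize(a,None,fx=4.6,fy=4.6,interpolation=cv2.INTER_CUBIC))
E
```

```text
t 34.75 yaw -15.75 M [-0.012  0.001 -0.022] 0.012 F [ 0.3 -0.4  0.6] p [0.491  0.1971 0.0898] v 0.0 eff6 -0.0 0.008315828536635327
```

View pics/w15c.png

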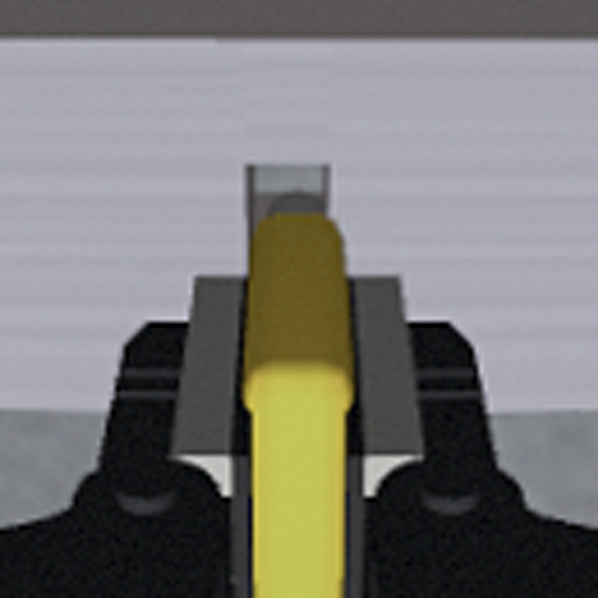

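Request:
{"op": "arm_command", "data": {"deltas": [[0,-0.0008,0,0,1],[0,0,0.004,0,1],[0,0,0.004,0,1],[0,0,0,0,1]]}}

```text
t: 35.2
position: [0.4902, 0.1963, 0.081]
ee_rot: [[-0.962, 0.272, -0.001], [0.272, 0.962, -0.0], [0.001, -0.001, -1.0]]
contact_force: [0.0, -0.3, -1.4]
finger_gap: 0.0081
```

```bash
python3 m.py
python3 - <<'E'
from h import *
s=snapshot("wrist")
a=s["pixels"][200:330,220:350]; cv2.imwrite("pics/w16c.png",cv2.resize(a,None,fx=4.6,fy=4.6,interpolation=cv2.INTER_CUBIC))
E
```

```text
t 35.35 yaw -15.75 M [-0.002 -0.003 -0.026] 0.023 F [-0.  0.  1.] p [0.4907 0.1963 0.0818] v 0.1 eff6 0.0 0.008273427559997411
```

View pics/w16c.png

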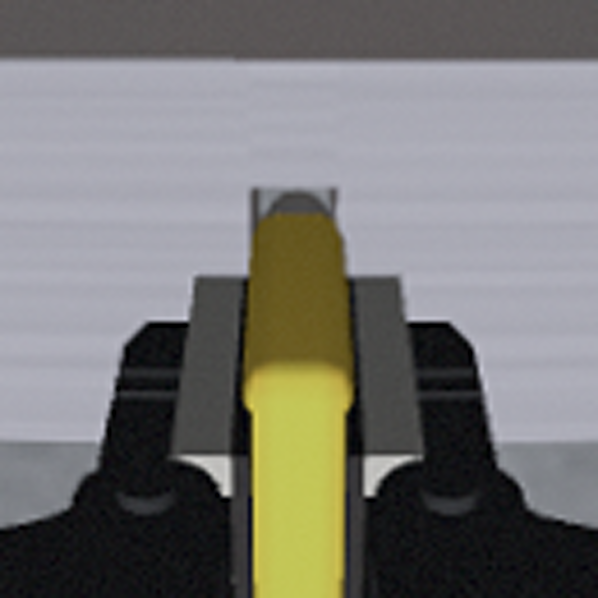

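Request:
{"op": "arm_command", "data": {"deltas": [[0,-0.0003,0.003,0,1],[0,0,0.003,0,1],[0,0,0.003,0,1],[0,0,0,0,1]]}}

```text
t: 35.8
position: [0.4903, 0.196, 0.0722]
ee_rot: [[-0.962, 0.272, -0.001], [0.272, 0.962, -0.0], [0.001, -0.0, -1.0]]
contact_force: [0.5, 0.8, -0.4]
finger_gap: 0.0083
```

Request:
{"op": "arm_command", "data": {"deltas": [[0,0,0.003,0,1],[0,0,0.003,0,1],[0,0,0.003,0,1],[0,0,0.002,0,1],[0,0,0,0,1]]}}

```text
t: 36.3
position: [0.4904, 0.196, 0.0615]
ee_rot: [[-0.962, 0.271, -0.001], [0.271, 0.962, -0.0], [0.001, -0.0, -1.0]]
contact_force: [-0.6, 0.0, -1.0]
finger_gap: 0.0079
```

```bash
python3 m.py
```

```text
t 36.45 yaw -15.75 M [-0.002  0.002  0.006] 0.026 F [ 0.1 -0.4  0.8] p [0.4907 0.1961 0.062 ] v -0.1 eff6 0.0 0.008322532029440062
```

Request:
{"op": "arm_command", "data": {"deltas": [[0,0,0.002,0,1],[0,0,0.002,0,1],[0,0,0.001,0,1],[0,0,0,0,1]]}}

```text
t: 36.85
position: [0.4905, 0.1961, 0.0566]
ee_rot: [[-0.962, 0.271, -0.0], [0.271, 0.962, -0.0], [0.0, -0.0, -1.0]]
contact_force: [0.3, -0.7, -0.4]
finger_gap: 0.008
```

Request:
{"op": "arm_command", "data": {"deltas": [[0,0,0.0007,0,1],[0,0,0,0,1],[0,0,0,0,1]]}}

```text
t: 37.15
position: [0.4907, 0.1961, 0.0562]
ee_rot: [[-0.962, 0.271, 0.0], [0.271, 0.962, -0.0], [-0.0, -0.0, -1.0]]
contact_force: [0.0, -0.1, 0.5]
finger_gap: 0.0082
```

```bash
python3 m.py
```

```text
t 37.3 yaw -15.75 M [-0.007  0.017 -0.039] 0.012 F [-0.  -0.4  0.4] p [0.4907 0.1961 0.0562] v 0.0 eff6 -0.0 0.00807038890163561
```

Request:
{"op": "arm_command", "data": {"deltas": [[0,0,0.0005,0,1],[0,0,0.0003,0,1],[0,0,0,0,1]]}}

```text
t: 37.6
position: [0.4908, 0.1961, 0.0558]
ee_rot: [[-0.962, 0.271, 0.0], [0.271, 0.962, -0.0], [-0.0, 0.0, -1.0]]
contact_force: [-1.6, -0.5, 5.5]
finger_gap: 0.0082
```

```bash
python3 m.py
```

```text
t 37.75 yaw -15.75 M [ 0.26   0.478 -0.01 ] 0.031 F [ 2.  -1.3 -5.5] p [0.4908 0.1961 0.0558] v -0.1 eff6 0.01 0.008138264568864094
```

Request:
{"op": "arm_command", "data": {"deltas": [[0,0,0,0,0.8],[0,0,0,0,0.6],[0,0,0,0,0.5],[0,0,0,0,0.5],[0,0,0,0,0.5]]}}

```text
t: 38.25
position: [0.4907, 0.196, 0.0553]
ee_rot: [[-0.962, 0.272, -0.0], [0.272, 0.962, -0.0], [0.0, -0.0, -1.0]]
contact_force: [0.3, 0.9, -0.2]
finger_gap: 0.0426
```

Request:
{"op": "arm_command", "data": {"deltas": [[0,0,-0.005,0,0.5],[0,0,-0.02,0,0.5],[0,0,-0.03,0,0.5],[0,0,-0.03,0,0.5],[0,0,-0.03,0,0.5],[0,0,0,0,0.5]]}}

```text
t: 38.85
position: [0.4929, 0.1964, 0.1754]
ee_rot: [[-0.962, 0.271, 0.007], [0.271, 0.962, 0.001], [-0.006, 0.003, -1.0]]
contact_force: [0.6, -0.0, -0.1]
finger_gap: 0.0427
```

Run:
```python
from h import *
s=snapshot("wrist");cv2.imwrite("pics/w17.png",s["pixels"]);o=get_obs();print(o["t"],o["position"],o["finger_gap"],o["contact_force"])
s=snapshot("scene");cv2.imwrite("pics/s17.png",s["pixels"])
```

```text
38.9 [0.49210284 0.19630157 0.1729963 ] 0.04263555800759151 [-0.32059277  0.41252342 -0.6104753 ]
```

View pics/w17.png

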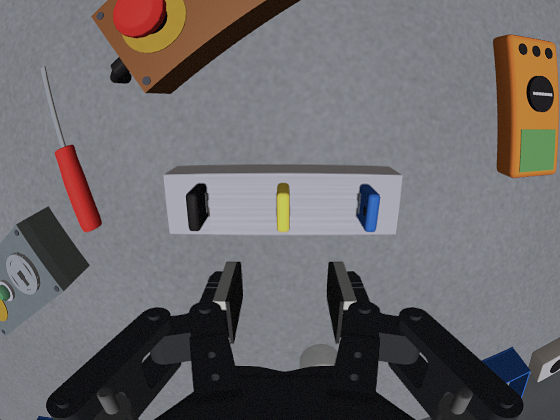

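View pics/s17.png

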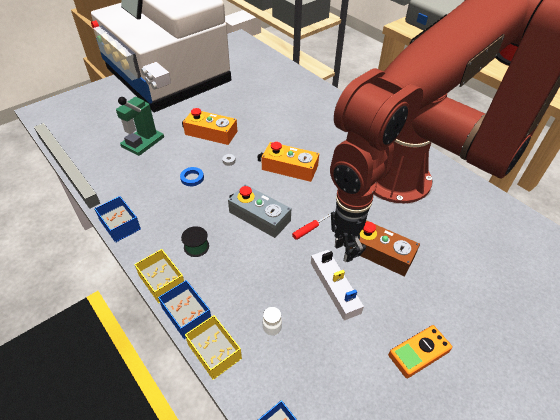

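```bash
python3 -c "
from station import manip,get_obs
print(manip.hand_in(),get_obs()['t'])"
```

```text
the job is handed in; nothing more can be done
the job is handed in; nothing more can be done
```

The job is handed in at about 39 s of robot time. I took the yellow key from the holder's middle slot and pushed it into the grey station's lock until it rested on the floor with about 7 N. I turned it clockwise to the stop, turned it back home, drew it out and put it back in the middle slot.

**What the checks showed**
- **Clockwise stop:** I met it about 36–37° from home. I pressed against it until the torque at the wrist read about 0.167 N m, above the firm 0.1 and below the forcing 0.2.
- **Withdrawal:** the key came out freely, with no force beyond noise.
- **Replacement:** the last wrist picture shows the yellow head standing upright in its slot (pixel row 207, column 283). The scene picture shows the blue and black keys and the other bench items unmoved. The emergency stop was never approached, and the gripper is open and clear.

**Where readings disagreed or were uncertain**
- **Torque noise:** single readings scattered by about 0.03 N m. The last 1° step raised the torque more than the earlier ones, from 0.134 to 0.167, so I stopped there.
- **Home stop:** it was felt about 8° past the angle at which I had inserted the key, not the 5.7° expected. The key may have shifted in the grip by about 2°. I drew it out at about 1.5° past the insertion angle.
- **Holder slot:** the camera and the recorded grasp pose differed by about 1 mm across the slot. I settled it by looking again on the way down.

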